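# Clamp and cap the face-paint sticks

### The arm

A 7-joint arm with a two-finger parallel gripper is mounted at the origin on the work surface. World frame = base frame: x ahead of the robot, y to its left, z up, the work surface at z = 0. Lengths are in m, angles in rad, forces in N, time in s.
With the tool pointing down it reaches from about 0.4 to 0.85 m from the base axis. Payload 10.4 kg.
Tool frame: the origin (TCP) lies at the very end of the fingers, on their centre line; the grasp point (between the pads) lies 19 mm behind it; z points along the fingers, y is the line along which they close (so a half turn about z gives the same grasp; the last joint's range is limited). The gripper opens to 87 mm and grips with 3 to 60 N. Pads are 19 mm wide; open, the fingers measure 117 mm over their backs; the gripper's body (75 mm by 190 mm) begins 51 mm behind the grasp point.
Start: joints at [1.302, 0.332, -0.065, 1.46, 0.022, 1.35, -0.088], TCP at [0.152, -0.606, 0.192] pointing down, gripper open.
Joint ranges: [-2.6, 2.6], [-0.5, 2.12], [-1.47, 1.34], [0.16, 2.42], [-1.27, 4.41], [0.06, 2.06], [-2.6, 2.6]. Speed limits (rad/s): [2.22, 2.22, 2.79, 2.79, 3.14, 3.14, 3.14].

### API

Orientations are given as a unit quaternion [x, y, z, w].
In Python, from bench import read_state, cams, workorder gives the robot as it stands.
- The arm moves only by the shell command python3 -m crank 'ROWS' [FORCE]. ROWS is text: rows parted by semicolons, each of 5 numbers parted by spaces: the shift along the tool's x, y, z scaled (see below), then the turn about the tool's z scaled (see below), then the opening, from -1 (shut) to 1 (fully open). In form: dx dy dz yaw jaw; .... A call has 1 to 10 rows; each row shifts and turns the commanded pose from where the row before left it, along the tool's axes as they then stand; what a row does not reach is not made up. The controller multiplies each number of a shift by 200 mm and each number of a turn by 90 degrees. A row lasts 1/10 s, in which the tool goes at most 50 mm and 8.59 degrees, less where a joint would pass 70% of its speed; a pose out of reach is approached as far as the arm can. A call with a number of a shift or a turn outside -1 to 1 is refused whole. A call with a gripper value outside its range is refused whole. The fingers move at their own pace and stop on an object; FORCE is the grip in N (left out, the last holds). Time passes only in rows, so rows that do not move let the fingers close. It gives the time, the measured TCP pose, the force, the opening and the grip force at its end, in the units of the state.
- read_state(): the state, without advancing time (a new reading comes with each control period).
- cams.camera(name): name is "scene" or "top"; returns a dict with "img" (400x640x3 uint8, blue, green, red), "K" (3x3 intrinsics, pixels), "dist" ([k1, k2, p1, p2, k3] as OpenCV has them; the pictures are not rectified), "xyz" and "attitude" of the camera in the world. Camera axes: x right, y down, z forward; pixel columns grow to the right and rows downward; lengths in m; the calibration is good to about 2 mm. A picture is of the moment at which its call begins. There is no depth.
- workorder.close_job(): hands the job in; it is judged then, once.
The state is a dict: "time": time; "joint_positions": joint angles; "joint_vel": joint speeds; "joint_torque": joint torques, N m; "ee_pos": TCP position; "eef_rot": TCP orientation; "ft_force": force on the tool from outside, world axes, zero at the start; "torque": the same for the moment, N m; "width": finger opening in m; "grip_force": force on a finger pad.
Only numpy, scipy, OpenCV 4.12 (cv2) and the standard library are available. Lean on these libraries where they do the work, as an engineer would, in place of code of your own. Each camera call takes 0.05 s, during which the arm holds its last target. There are 200 camera calls.

### The job

Stand every open face-paint stick in a bay of its own in the capping rack; when all are in, slide the jaw against them until its spring bar is pushed in some 5 mm and holds the sticks against the back wall. Only then push a black cap fully home on each stick, and leave them capped and clamped; be gentle with the sticks (press no harder than about 20 N) and leave the other things on the table where they are.

Things in the scene. Friction and masses are not known exactly. Their poses are not given: they have to be found in the camera images.
- rack: aluminium capping rack fixed to the table. Origin: underside, below the row of bays; x from jaw to back wall, y along the row, z up. Floor 10 mm up; back wall and dividers 50 mm high over the table, wall's inner face at x = +20 mm. Four alike bays, 42 mm wide, open to the jaw and above, centred on y = -87, -29, +29, +87 mm; dividers reach to x = -12 mm. Clamped sticks' axes lie at x = +2 mm.
- jaw (a joint): slide of the jaw along the rack's x (m): 0 fully open, grows to 0.075 as it shuts. The front face of its spring bar is at rack x = jaw - bar - 76 mm. Drag about 6 N; stays where it is left. The spring bar (225 mm long, 13 to 47 mm above the table) presses all the sticks at once.
- bar (a joint): how far the jaw's spring bar is pushed back (m): 0 free, stop at 0.012; spring 0.6 N per mm, so 5 mm is 3 N; starts at 0. Against drag and spring, a push of about 9 N on the handle leaves it 5 mm in.
- jaw_handle (a point): upright round steel handle of the jaw, 18 mm in diameter, top 105 mm above the table; this point is on its axis, 88 mm above the table, 55 mm behind the spring bar's free front face. Push it along the rack's x.
- stick1: face-paint stick standing upright on the table: white barrel 36 mm in diameter and 80 mm tall; on its flat top shoulder a grey spigot 25 mm in diameter and 16 mm tall, bevelled to 19 mm over its upper 6 mm, then a blue paint tip tapering over 18 mm (114 mm in all); about 90 g. Origin: centre of the foot, z along the axis to the tip. Three or four are there.
- stick2: face-paint stick standing upright on the table: white barrel 36 mm in diameter and 80 mm tall; on its flat top shoulder a grey spigot 25 mm in diameter and 16 mm tall, bevelled to 19 mm over its upper 6 mm, then a blue paint tip tapering over 18 mm (114 mm in all); about 90 g. Origin: centre of the foot, z along the axis to the tip. Three or four are there.
- stick3: face-paint stick standing upright on the table: white barrel 36 mm in diameter and 80 mm tall; on its flat top shoulder a grey spigot 25 mm in diameter and 16 mm tall, bevelled to 19 mm over its upper 6 mm, then a blue paint tip tapering over 18 mm (114 mm in all); about 90 g. Origin: centre of the foot, z along the axis to the tip. Three or four are there.
- stick4: face-paint stick standing upright on the table: white barrel 36 mm in diameter and 80 mm tall; on its flat top shoulder a grey spigot 25 mm in diameter and 16 mm tall, bevelled to 19 mm over its upper 6 mm, then a blue paint tip tapering over 18 mm (114 mm in all); about 90 g. Origin: centre of the foot, z along the axis to the tip. Three or four are there.
- cap1: black rigid cap, a tube 35 mm in outside diameter and 60 mm tall, bore 27 mm, closed on top (5 mm), standing with its open end down; about 30 g. Origin: centre of the open rim, z towards the closed end. Home on a stick, the origin lies on the stick's axis 80 mm above the stick's origin, rim on the shoulder. Five alike; any fits any stick.
- cap2: black rigid cap, a tube 35 mm in outside diameter and 60 mm tall, bore 27 mm, closed on top (5 mm), standing with its open end down; about 30 g. Origin: centre of the open rim, z towards the closed end. Home on a stick, the origin lies on the stick's axis 80 mm above the stick's origin, rim on the shoulder. Five alike; any fits any stick.
- cap3: black rigid cap, a tube 35 mm in outside diameter and 60 mm tall, bore 27 mm, closed on top (5 mm), standing with its open end down; about 30 g. Origin: centre of the open rim, z towards the closed end. Home on a stick, the origin lies on the stick's axis 80 mm above the stick's origin, rim on the shoulder. Five alike; any fits any stick.
- cap4: black rigid cap, a tube 35 mm in outside diameter and 60 mm tall, bore 27 mm, closed on top (5 mm), standing with its open end down; about 30 g. Origin: centre of the open rim, z towards the closed end. Home on a stick, the origin lies on the stick's axis 80 mm above the stick's origin, rim on the shoulder. Five alike; any fits any stick.
- cap5: black rigid cap, a tube 35 mm in outside diameter and 60 mm tall, bore 27 mm, closed on top (5 mm), standing with its open end down; about 30 g. Origin: centre of the open rim, z towards the closed end. Home on a stick, the origin lies on the stick's axis 80 mm above the stick's origin, rim on the shoulder. Five alike; any fits any stick.
- pot1: bystander: round white pot of face paint, 52 mm in diameter, 18 mm tall; origin under its centre
- pot2: bystander: round white pot of face paint, 52 mm in diameter, 18 mm tall; origin under its centre
- pot3: bystander: round white pot of face paint, 52 mm in diameter, 18 mm tall; origin under its centre
- jar: bystander: glass jar, 60 mm in diameter, 70 mm tall; origin under its centre
- brush: bystander: paint brush lying down, 170 mm long; origin under its middle, x along it
- mirror: bystander: black hand mirror lying flat, 90 mm disc with a 90 mm handle, 10 mm thick; origin under the disc

How it is judged:
On the way, in this order (a step that is already met when the one before it is completed fails the run):
1. every stick that is there stands upright in the rack, uncapped (x of stick1 in the frame of rack between -0.045 and 0.008 m and y of stick1 in the frame of rack between -0.112 and 0.112 m and z of each of stick1, stick2, stick3, stick4 in the frame of rack below 0.014 m and angle between each of stick1, stick2, stick3, stick4's own z axis and vertical below 0.08 rad and x of stick2 in the frame of rack between -0.045 and 0.008 m and y of stick2 in the frame of rack between -0.112 and 0.112 m and x of stick3 in the frame of rack between -0.045 and 0.008 m and y of stick3 in the frame of rack between -0.112 and 0.112 m and x of stick4 in the frame of rack between -0.045 and 0.008 m and y of stick4 in the frame of rack between -0.112 and 0.112 m and height (world z) of each of cap1, cap2, cap3, cap4, cap5 below 0.05 m), for 0.2 s.
2. the jaw holds the uncapped sticks against the back wall, its spring bar pushed in by more than 3 mm (x of stick1 in the frame of rack between -0.004 and 0.008 m and y of stick1 in the frame of rack between -0.112 and 0.112 m and z of each of stick1, stick2, stick3, stick4 in the frame of rack below 0.014 m and angle between each of stick1, stick2, stick3, stick4's own z axis and vertical below 0.08 rad and x of stick2 in the frame of rack between -0.004 and 0.008 m and y of stick2 in the frame of rack between -0.112 and 0.112 m and x of stick3 in the frame of rack between -0.004 and 0.008 m and y of stick3 in the frame of rack between -0.112 and 0.112 m and x of stick4 in the frame of rack between -0.004 and 0.008 m and y of stick4 in the frame of rack between -0.112 and 0.112 m and value of joint bar above 0.003 m and height (world z) of each of cap1, cap2, cap3, cap4, cap5 below 0.05 m), for 0.2 s.
3. every stick has a cap fully home (((z of cap1 in the frame of stick1 between 0.076 and 0.083 m and horizontal distance between cap1 and stick1 below 0.004 m and angle between the z axis of cap1 and the z axis of stick1, either way round below 0.1 rad) or (z of cap2 in the frame of stick1 between 0.076 and 0.083 m and horizontal distance between cap2 and stick1 below 0.004 m and angle between the z axis of cap2 and the z axis of stick1, either way round below 0.1 rad) or (z of cap3 in the frame of stick1 between 0.076 and 0.083 m and horizontal distance between cap3 and stick1 below 0.004 m and angle between the z axis of cap3 and the z axis of stick1, either way round below 0.1 rad) or (z of cap4 in the frame of stick1 between 0.076 and 0.083 m and horizontal distance between cap4 and stick1 below 0.004 m and angle between the z axis of cap4 and the z axis of stick1, either way round below 0.1 rad) or (z of cap5 in the frame of stick1 between 0.076 and 0.083 m and horizontal distance between cap5 and stick1 below 0.004 m and angle between the z axis of cap5 and the z axis of stick1, either way round below 0.1 rad)) and ((z of cap1 in the frame of stick2 between 0.076 and 0.083 m and horizontal distance between cap1 and stick2 below 0.004 m and angle between the z axis of cap1 and the z axis of stick2, either way round below 0.1 rad) or (z of cap2 in the frame of stick2 between 0.076 and 0.083 m and horizontal distance between cap2 and stick2 below 0.004 m and angle between the z axis of cap2 and the z axis of stick2, either way round below 0.1 rad) or (z of cap3 in the frame of stick2 between 0.076 and 0.083 m and horizontal distance between cap3 and stick2 below 0.004 m and angle between the z axis of cap3 and the z axis of stick2, either way round below 0.1 rad) or (z of cap4 in the frame of stick2 between 0.076 and 0.083 m and horizontal distance between cap4 and stick2 below 0.004 m and angle between the z axis of cap4 and the z axis of stick2, either way round below 0.1 rad) or (z of cap5 in the frame of stick2 between 0.076 and 0.083 m and horizontal distance between cap5 and stick2 below 0.004 m and angle between the z axis of cap5 and the z axis of stick2, either way round below 0.1 rad)) and ((z of cap1 in the frame of stick3 between 0.076 and 0.083 m and horizontal distance between cap1 and stick3 below 0.004 m and angle between the z axis of cap1 and the z axis of stick3, either way round below 0.1 rad) or (z of cap2 in the frame of stick3 between 0.076 and 0.083 m and horizontal distance between cap2 and stick3 below 0.004 m and angle between the z axis of cap2 and the z axis of stick3, either way round below 0.1 rad) or (z of cap3 in the frame of stick3 between 0.076 and 0.083 m and horizontal distance between cap3 and stick3 below 0.004 m and angle between the z axis of cap3 and the z axis of stick3, either way round below 0.1 rad) or (z of cap4 in the frame of stick3 between 0.076 and 0.083 m and horizontal distance between cap4 and stick3 below 0.004 m and angle between the z axis of cap4 and the z axis of stick3, either way round below 0.1 rad) or (z of cap5 in the frame of stick3 between 0.076 and 0.083 m and horizontal distance between cap5 and stick3 below 0.004 m and angle between the z axis of cap5 and the z axis of stick3, either way round below 0.1 rad)) and ((z of cap1 in the frame of stick4 between 0.076 and 0.083 m and horizontal distance between cap1 and stick4 below 0.004 m and angle between the z axis of cap1 and the z axis of stick4, either way round below 0.1 rad) or (z of cap2 in the frame of stick4 between 0.076 and 0.083 m and horizontal distance between cap2 and stick4 below 0.004 m and angle between the z axis of cap2 and the z axis of stick4, either way round below 0.1 rad) or (z of cap3 in the frame of stick4 between 0.076 and 0.083 m and horizontal distance between cap3 and stick4 below 0.004 m and angle between the z axis of cap3 and the z axis of stick4, either way round below 0.1 rad) or (z of cap4 in the frame of stick4 between 0.076 and 0.083 m and horizontal distance between cap4 and stick4 below 0.004 m and angle between the z axis of cap4 and the z axis of stick4, either way round below 0.1 rad) or (z of cap5 in the frame of stick4 between 0.076 and 0.083 m and horizontal distance between cap5 and stick4 below 0.004 m and angle between the z axis of cap5 and the z axis of stick4, either way round below 0.1 rad))), for 0.2 s.
At the end, for the whole second after the job is handed in: Every stick stands upright (within 0.08 rad) on the rack's floor against the back wall (axis within 6 mm of x = +2 mm), the spring bar is still pushed in by more than 3 mm, and each stick carries a cap, its rim within 3 mm of the shoulder and within 4 mm of the axis (all of step 3 and x of stick1 in the frame of rack between -0.004 and 0.008 m and y of stick1 in the frame of rack between -0.112 and 0.112 m and z of each of stick1, stick2, stick3, stick4 in the frame of rack below 0.014 m and angle between each of stick1, stick2, stick3, stick4's own z axis and vertical below 0.08 rad and x of stick2 in the frame of rack between -0.004 and 0.008 m and y of stick2 in the frame of rack between -0.112 and 0.112 m and x of stick3 in the frame of rack between -0.004 and 0.008 m and y of stick3 in the frame of rack between -0.112 and 0.112 m and x of stick4 in the frame of rack between -0.004 and 0.008 m and y of stick4 in the frame of rack between -0.112 and 0.112 m and value of joint bar above 0.003 m and linear speed of each of stick1, stick2, stick3, stick4 below 0.02 m/s); the robot touches nothing.
It fails at once if a stick pressed against the rack with more than 45 N, clamping (both sides counted) and pushing together (contact force between rack and stick1 above 45 N or contact force between rack and stick2 above 45 N or contact force between rack and stick3 above 45 N or contact force between rack and stick4 above 45 N).
It fails at once if a bystander moved more than 30 mm (distance of any of pot1, pot2, pot3, jar, brush, mirror from where it was at the start of the episode above 0.03 m).
Of stick1, stick2, stick3, stick4 only 3 to 4 are there at a start; the rules pass over those that are not, and their reading is None.
At some moment in a run one of cap1, cap2, cap3, cap4, cap5 may be knocked a few centimetres aside while the robot is not near it.
It also fails if it takes over 210 s, if anything falls off the work surface, if the arm or the gripper's body presses on something with over 40 N, if the wrist force passes 120 N, or if a joint passes its speed limit or range.

## Working session

There is one attempt and no reset: what is moved stays moved. The work goes in short steps, Python scripts to look and compute and a shell command to move; the robot and the scene stay as the last step left them, time stands still between calls to the robot, and variables do not carry over. Pictures are saved under pics/ and viewed, at most 14 in all, crops included, and the job is handed in when it is done.

```bash
ls; mkdir -p pics; python3 - <<'E'
from bench import read_state, cams
import cv2
print(read_state())
for n in("scene","top"):
    c=cams.camera(n); cv2.imwrite(f"pics/{n}0.png",c["img"]); print(n,{k:c[k] for k in c if k!="img"})
E
```

```text
pics
{'time': 0.0, 'joint_positions': array([ 1.30236486,  0.33287061, -0.06470349,  1.46090149,  0.0216242 ,
        1.34989139, -0.08848093]), 'joint_vel': array([ 2.32520488e-04,  1.75757540e-05, -2.98781982e-04,  1.83215312e-04,
       -1.90862056e-04,  7.40905045e-04,  3.51506363e-04]), 'joint_torque': array([ 2.82817609e-04, -6.23255610e+01,  2.50780920e-02, -3.89893305e+01,
       -6.13456196e-02,  3.97852168e-02,  1.19030706e-04]), 'ee_pos': array([ 0.15198928, -0.60581643,  0.19097378]), 'eef_rot': array([ 9.92452201e-01,  1.22630165e-01, -1.26053426e-04, -6.75597077e-04]), 'ft_force': array([-0.33277518, -0.2307925 , -1.08055859]), 'torque': array([ 0.02621902, -0.00464586,  0.00952094]), 'grip_force': 0.0, 'width': 0.08687067983814502}
scene {'K': array([[456.81412872,   0.        , 311.12104725],
       [  0.        , 456.81412872, 196.39943382],
       [  0.        ,   0.        ,   1.        ]]), 'dist': array([-0.12860317,  0.        ,  0.        ,  0.        ,  0.        ]), 'xyz': array([1.19747312, 0.1859626 , 0.94336272]), 'attitude': array([ 0.57856958,  0.75481046, -0.25033917, -0.18124214])}
top {'K': array([[364.91383855,   0.        , 322.31548422],
       [  0.        , 364.91383855, 199.62421528],
       [  0.        ,   0.        ,   1.        ]]), 'dist': array([-0.01341437,  0.        ,  0.        ,  0.        ,  0.        ]), 'xyz': array([0.52981332, 0.00266256, 1.03299646]), 'attitude': array([ 0.71597494, -0.69741574,  0.01370542, -0.02834303])}
```

View pics/scene0.png

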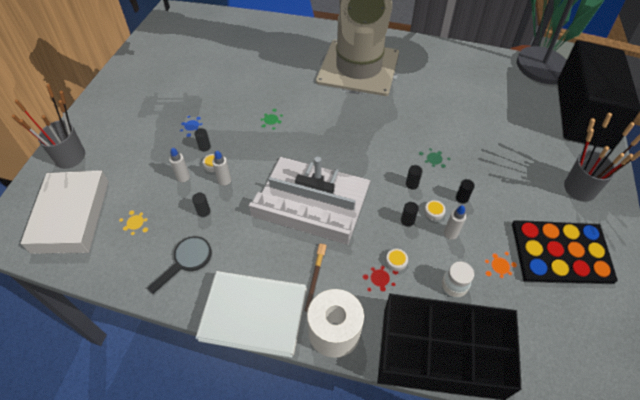

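View pics/top0.png

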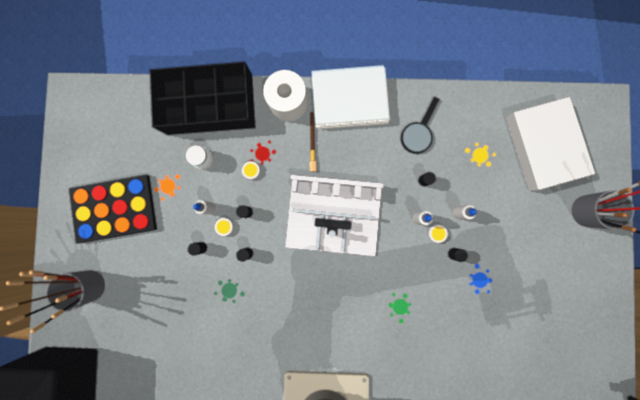

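Top view: the sticks are at (200,207), (425,218) and (469,212). The caps are at (245,212), (198,248), (245,254), (427,179) and (457,255). The rack is at (335,215) with its wall on the +x (upper) side. Scene view: the same 3 sticks and 5 caps.

```bash
cat > vis.py <<'E'
import numpy as np, cv2
from scipy.spatial.transform import Rotation as R
from bench import cams, read_state
def cast(c,px,z):
    px=np.asarray(px,float).reshape(-1,1,2)
    u=cv2.undistortPoints(px,c["K"],c["dist"]).reshape(-1,2)
    d=R.from_quat(c["attitude"]).apply(np.c_[u,np.ones(len(u))])
    return c["xyz"]+d*((z-c["xyz"][2])/d[:,2])[:,None]
def project(c,p):
    rinv=R.from_quat(c["attitude"]).inv()
    p=np.asarray(p,float).reshape(-1,3)
    return cv2.projectPoints(p,rinv.as_rotvec(),rinv.apply(-c["xyz"]),c["K"],c["dist"])[0].reshape(-1,2)
def blobs(m,lo,hi):
    cs,_=cv2.findContours(m.astype(np.uint8),cv2.RETR_EXTERNAL,cv2.CHAIN_APPROX_NONE)
    return [k for k in cs if lo<=cv2.contourArea(k)<=hi]
def subpix(c,z0,z1,r,k):
    "centre of an upright cylinder z0..z1 from its silhouette contour"
    k=k.reshape(-1,2).astype(float); top=cast(c,k,z1)[:,:2]; bot=cast(c,k,z0)[:,:2]
    n=c["xyz"][:2]; g=top.mean(0)-n; g/=np.linalg.norm(g); t=np.array([-g[1],g[0]])
    far=((top-n)@g).max()-r; near=((bot-n)@g).min()+r
    mid=.5*(cast(c,k,(z0+z1)/2)[:,:2]-n)@t; s=mid.max()+mid.min()
    return n+g*far+t*s, n+g*near+t*s
def sticks(c):
    h=cv2.cvtColor(c["img"],cv2.COLOR_BGR2HSV)
    m=(h[...,0]>100)&(h[...,0]<130)&(h[...,1]>110)&(h[...,2]>60)
    out=[]
    for k in blobs(m,8,200):
        mo=cv2.moments(k); out.append(((mo["m10"]/mo["m00"],mo["m01"]/mo["m00"]),cv2.contourArea(k)))
    return out
E
python3 - <<'E'
from vis import *
C={n:cams.camera(n) for n in("scene","top")}
for n,c in C.items():
    print(n,"base",project(c,[0,0,0]).round())
    for p,a in sticks(c): print(" blue",np.round(p,1),a,cast(c,[p],.104)[0].round(4))
    g=c["img"].max(2)
    for k in blobs(g<45,40,700):
        a,b=subpix(c,0,.06,.0175,k); print(" cap",k.reshape(-1,2).mean(0).round(),cv2.contourArea(k),a.round(4),b.round(4))
t=C["top"]["img"][165:265,275:395]; s=C["scene"]["img"][145:250,240:380]
A=cv2.resize(t,(560,467),interpolation=cv2.INTER_CUBIC); cv2.imwrite("pics/rt.png",A)
cv2.imwrite("pics/rs.png",cv2.resize(s,None,fx=5,fy=5,interpolation=cv2.INTER_CUBIC))
E
```

```text
scene base [[358.  67.]]
 blue [590.9 232.2] 180.0 [0.5496 0.6439 0.104 ]
 blue [460.7 209.8] 46.0 [0.5638 0.3457 0.104 ]
 blue [  1.8 187.9] 32.0 [ 0.7844 -0.7465  0.104 ]
 blue [636.8 172.4] 132.5 [0.3322 0.7877 0.104 ]
 blue [217.7 154.6] 31.5 [ 0.5486 -0.2446  0.104 ]
 blue [173.6 151.7] 33.5 [ 0.567  -0.3573  0.104 ]
 blue [634.8 148.3] 43.5 [0.2446 0.797  0.104 ]
 blue [633.  133.6] 100.0 [0.1881 0.8014 0.104 ]
 blue [191.2 124.8] 108.0 [ 0.4694 -0.3533  0.104 ]
 blue [572.2  14. ] 121.0 [-0.3801  0.6869  0.104 ]
 cap [409. 214.] 245.5 [0.5571 0.2375] [0.5477 0.2383]
 cap [464. 191.] 240.5 [0.453  0.3632] [0.4442 0.3653]
 cap [413. 177.] 220.5 [0.4416 0.2323] [0.4314 0.233 ]
 cap [605. 170.] 47.5 [0.2855 0.7381] [0.2631 0.7516]
 cap [630.  18.] 501.5 [-0.6955  1.0197] [-0.5043  0.9349]
 cap [557.  31.] 118.0 [-0.5519  0.7106] [-0.2257  0.6129]
 cap [544.  23.] 253.0 [-0.5209  0.6407] [-0.3203  0.5878]
 cap [522.  23.] 224.5 [-0.4869  0.5549] [-0.2829  0.5103]
 cap [134.   5.] 46.0 [-0.1222 -0.8868] [-0.1626 -0.9196]
top base [[326. 414.]]
 blue [476.7 291.1] 11.5 [ 0.3658 -0.3695  0.104 ]
 blue [476.5 265.8] 11.0 [ 0.4284 -0.3687  0.104 ]
 blue [636.8 249.2] 146.0 [ 0.4803 -0.7711  0.104 ]
 blue [ 85.2 230.7] 181.0 [0.4885 0.6336 0.104 ]
 blue [427.3 217.5] 27.0 [ 0.5463 -0.2444  0.104 ]
 blue [636.8 219.7] 78.0 [ 0.5545 -0.7726  0.104 ]
 blue [472.2 211.5] 30.5 [ 0.5646 -0.3574  0.104 ]
 blue [197.  206.4] 28.0 [0.5591 0.3443 0.104 ]
 blue [636.3 200. ] 53.0 [ 0.6043 -0.7726  0.104 ]
 blue [135.4 186.1] 180.5 [0.6076 0.5082 0.104 ]
 cap [457. 254.] 144.5 [ 0.4511 -0.3413] [ 0.4492 -0.3498]
 cap [199. 249.] 63.0 [0.4498 0.3534] [0.4463 0.3683]
 cap [151. 202.] 105.0 [0.5698 0.4924] [0.5714 0.5123]
 cap [426. 179.] 113.0 [ 0.6507 -0.2543] [ 0.6556 -0.2647]
 cap [430. 111.] 82.0 [ 0.851  -0.2724] [ 0.8378 -0.261 ]
```

View pics/rt.png

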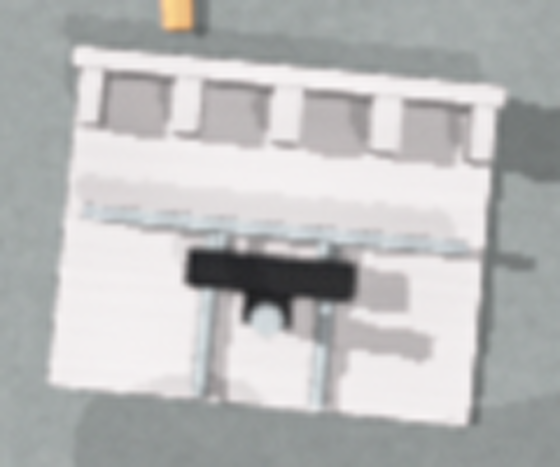

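View pics/rs.png

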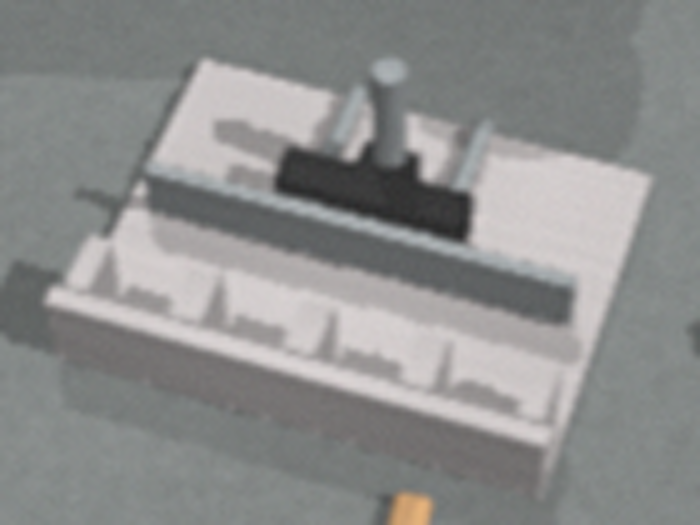

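The top crop shows the divider tops at about x = 89, 188, 287, 388 and 483 with the wall's inner edge at rows 72–95, so the yaw is about -5.4°. The handle top is at (267,318). In the scene crop all bays are empty and the jaw is fully open.

```bash
cat > rack.py <<'E'
from vis import *
import json
def unwarp(c,o,yaw,z,xs,ys):
    X,Y=np.meshgrid(xs,ys,indexing="ij"); w=o+np.c_[X.ravel()*np.cos(yaw)-Y.ravel()*np.sin(yaw),X.ravel()*np.sin(yaw)+Y.ravel()*np.cos(yaw)]
    m=project(c,np.c_[w,np.full(len(w),z)]).astype(np.float32).reshape(len(xs),len(ys),2)
    return cv2.remap(c["img"],m[...,0],m[...,1],cv2.INTER_CUBIC)
E
python3 - <<'E'
from rack import *
C={n:cams.camera(n) for n in("scene","top")}
f=lambda x,y:((x+.5)/4.6667-.5+275,(y+.5)/4.6667-.5+165)
g=lambda x,y:((x+.5)/5-.5+240,(y+.5)/5-.5+145)
c=C["top"]
P=cast(c,[f(73,47),f(507,88),f(89,125),f(186,131),f(284,142),f(385,150),f(481,160)],.05)[:,:2]
print("top",P.round(4)); d=P[0]-P[1]; yaw=np.arctan2(-d[0],d[1]); print("yaw",yaw,np.linalg.norm(d))
print("plate",cast(c,[f(50,383),f(472,424)],.01).round(4))
s=C["scene"]; Q=cast(s,[g(47,290),g(548,440)],.05)[:,:2]; d=Q[0]-Q[1]; print("scene wall top outer",Q.round(4),np.linalg.norm(d),np.arctan2(d[0],-d[1]))
print("handle top",cast(c,[f(267,318)],.105),cast(s,[g(391,70)],.105))
o=P[2:].mean(0)+.012*np.array([np.cos(yaw),np.sin(yaw)]); print("origin",o)
xs=np.arange(-.16,.05,.0005); ys=np.arange(-.14,.14,.0005)
ims=[cv2.flip(unwarp(C[n],o,yaw,.05,xs,ys),-1) for n in("top","scene")]
for im in ims:
    for y in (-.116,-.058,0,.058,.116): cv2.line(im,(int((.14-y)/.0005),0),(int((.14-y)/.0005),100),(0,0,255),1)
    for x in (.02,-.012): cv2.line(im,(0,int((.05-x)/.0005)),(560,int((.05-x)/.0005)),(0,0,255),1)
cv2.imwrite("pics/rect.png",np.vstack([i[:250] for i in ims]))
E
```

```text
top [[ 0.6537  0.1127]
 [ 0.636  -0.1394]
 [ 0.6084  0.1019]
 [ 0.6063  0.0455]
 [ 0.6014 -0.0113]
 [ 0.5982 -0.0698]
 [ 0.5939 -0.1252]]
yaw -0.07014064667662942 0.25273182374023784
plate [[ 0.4561  0.1245  0.01  ]
 [ 0.439  -0.1279  0.01  ]]
scene wall top outer [[ 0.6311 -0.1395]
 [ 0.652   0.1115]] 0.25190021028669163 -0.08291782229212832
handle top [[ 0.50140272 -0.00370966  0.105     ]] [[ 0.5008138  -0.00262378  0.105     ]]
origin [ 0.6136257  -0.01260063]
```

View pics/rect.png

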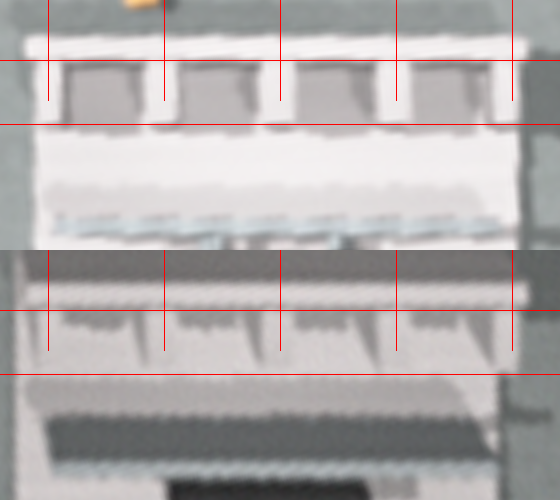

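Rectified views: the divider centres lie 1–2 px left of the lines in the top picture (y +0.8 mm) and the scene picture gives +2 mm in x and +1.7 mm in y. I take the rack origin as (0.6146, -0.0114) with yaw -0.073; the handle's y fits this, and the jaw starts about 19 mm shut. Next I turn the tool so the fingers close along rack x.

```bash
cat > nav.py <<'E'
import sys
from vis import *
O=np.array([.6146,-.0114]); YAW=-.073
def rk(x,y): return O+np.array([x*np.cos(YAW)-y*np.sin(YAW),x*np.sin(YAW)+y*np.cos(YAW)])
def nav(x,y,z,head=YAW,cur=None):
    s=read_state(); r=R.from_quat(s["eef_rot"]); M=r.as_matrix()
    p=s["ee_pos"] if cur is None else np.array(cur)
    d=M.T@(np.array([x,y,z])-p)/.2; n=int(np.ceil(np.linalg.norm(d)/.235))
    e=head-np.arctan2(M[1,1],M[0,1]); e=(e+np.pi/2)%np.pi-np.pi/2
    print("total",d.round(3),"n",n,"row",(d/max(n,1)).round(4),"yaw units",round(-e/(np.pi/2),4))
    return np.array([x,y,z])
E
python3 -m crank '0 0 0 -0.0885 1;0 0 0 -0.0885 1;0 0 0 -0.0885 1;0 0 0 -0.0885 1;0 0 0 -0.0885 1;0 0 0 -0.0885 1;0 0 0 -0.0885 1;0 0 0 -0.0885 1;0 0 0 -0.0885 1;0 0 0 0 1' 10
python3 - <<'E'
from nav import *
p=nav(.5655,-.3574,.21); p=nav(.5655,-.3574,.052,cur=p)
E
```

```text
time: 1.3
ee_pos: [0.152, -0.6062, 0.1916]
eef_rot: [0.732, 0.681, 0.0, -0.0]
ft_force: [-1.0, 0.5, -0.0]
width: 0.0872
grip_force: 0.0
total [ 1.389  1.973 -0.091] n 11 row [ 0.1263  0.1794 -0.0083] yaw units 0.0008
total [-0.   -0.    0.79] n 4 row [-0.     -0.      0.1975] yaw units 0.0008
```

```bash
python3 -m crank '0.116 0.164 -0.0075 0 1;0.116 0.164 -0.0075 0 1;0.116 0.164 -0.0075 0 1;0.116 0.164 -0.0075 0 1;0.116 0.164 -0.0075 0 1;0.116 0.164 -0.0075 0 1;0.116 0.164 -0.0075 0 1;0.116 0.164 -0.0075 0 1;0.116 0.164 -0.0075 0 1;0.116 0.164 -0.0075 0 1' |tail -6
python3 -m crank '0.116 0.164 -0.0075 0 1;0.113 0.169 -0.0075 0 1;0 0 0 0 1;0 0 0 0 1'
python3 - <<'E'
from nav import *
p=nav(.5655,-.3574,.052)
E
```

```text
time: 2.3
ee_pos: [0.4975, -0.3982, 0.2069]
eef_rot: [0.734, 0.679, -0.0, 0.0]
ft_force: [0.3, -0.4, -0.1]
width: 0.087
grip_force: 0.0
time: 2.7
ee_pos: [0.5669, -0.3573, 0.2094]
eef_rot: [0.733, 0.68, 0.0, -0.0]
ft_force: [-0.9, -0.6, -0.4]
width: 0.0869
grip_force: 0.0
total [-0.001 -0.007  0.787] n 4 row [-0.0003 -0.0017  0.1967] yaw units -0.0015
```

```bash
python3 -m crank '0 0 0.16 0 1;0 0 0.16 0 1;0 0 0.16 0 1;0 0 0.16 0 1;0 0 0.147 0 1;0 0 0 0 1;0 0 0 0 -1;0 0 0 0 -1;0 0 0 0 -1;0 0 0 0 -1' 12
python3 -m crank '0 0 0 0 -1;0 0 0 0 -1;0 0 0 0 -1'
python3 - <<'E'
from nav import *
x,y=rk(-.008,-.087); print(x,y)
p=nav(.5655,-.3574,.21); p=nav(x,y,.21,cur=p)
E
```

```text
time: 3.7
ee_pos: [0.5667, -0.3587, 0.0537]
eef_rot: [0.733, 0.68, 0.0, 0.001]
ft_force: [-0.4, 1.1, 0.2]
width: 0.0628
grip_force: 0.0
time: 4.0
ee_pos: [0.5662, -0.3583, 0.0525]
eef_rot: [0.733, 0.681, -0.0, 0.0]
ft_force: [0.4, 0.6, -0.6]
width: 0.0392
grip_force: 0.0
0.6002759457793148 -0.09758480997648522
total [ 0.004 -0.004 -0.788] n 4 row [ 0.0011 -0.0009 -0.1969] yaw units -0.0005
total [ 1.308  0.078 -0.   ] n 6 row [ 0.2181  0.0129 -0.    ] yaw units -0.0005
```

```bash
python3 -m crank '0 0 0 0 -1;0 0 0 0 -1;0 0 0 0 -1'
python3 -m crank '0 0 -0.1 0 -1;0 0 -0.172 0 -1;0 0 -0.172 0 -1;0 0 -0.172 0 -1;0 0 -0.172 0 -1;0.2 0.012 0 0 -1;0.2 0.012 0 0 -1;0.2 0.012 0 0 -1;0.2 0.012 0 0 -1;0.2 0.012 0 0 -1'
python3 -m crank '0.2 0.012 0 0 -1;0.108 0.006 0 0 -1;0 0 0 0 -1;0 0 0 0 -1'
python3 - <<'E'
from nav import *
x,y=rk(-.008,-.087)
nav(x,y,.063)
for n in ("scene","top"):
    c=cams.camera(n); print(n,[(np.round(p),a,cast(c,[p],.2)[0].round(4)) for p,a in sticks(c) if 160<p[0]<580])
E
```

```text
time: 4.3
ee_pos: [0.5661, -0.3583, 0.0524]
eef_rot: [0.733, 0.681, -0.0, -0.0]
ft_force: [-0.3, -0.3, -0.5]
width: 0.0241
grip_force: 12.0
time: 5.3
ee_pos: [0.5927, -0.1581, 0.2099]
eef_rot: [0.733, 0.681, -0.0, 0.0]
ft_force: [1.5, -1.3, -0.6]
width: 0.0237
grip_force: 12.0
time: 5.7
ee_pos: [0.6009, -0.0986, 0.2098]
eef_rot: [0.732, 0.681, -0.0, 0.0]
ft_force: [0.2, -1.0, -0.5]
width: 0.0242
grip_force: 12.0
total [ 0.005 -0.003  0.734] n 4 row [ 0.0013 -0.0009  0.1835] yaw units -0.0001
scene [(array([461., 210.]), 47.0, array([0.636 , 0.3274, 0.2   ])), (array([218., 155.]), 31.5, array([ 0.6228, -0.1954,  0.2   ])), (array([191., 125.]), 110.5, array([ 0.5526, -0.2917,  0.2   ])), (array([572.,  14.]), 123.0, array([-0.1988,  0.6294,  0.2   ]))]
top [(array([477., 291.]), 11.5, array([ 0.3828, -0.331 ,  0.2   ])), (array([476., 266.]), 11.0, array([ 0.4389, -0.3303,  0.2   ])), (array([197., 206.]), 28.0, array([0.5561, 0.309 , 0.2   ]))]
```

```bash
python3 - <<'E'
from vis import *
a=cams.camera("scene")["img"][60:260,120:420]; b=cams.camera("top")["img"][150:290,280:500]
cv2.imwrite("pics/g1.png",np.vstack([cv2.resize(a,(600,400)),cv2.resize(b,(600,200*140*3//420//1*1))])[:600])
E
```

```text
(no output)
```

View pics/g1.png

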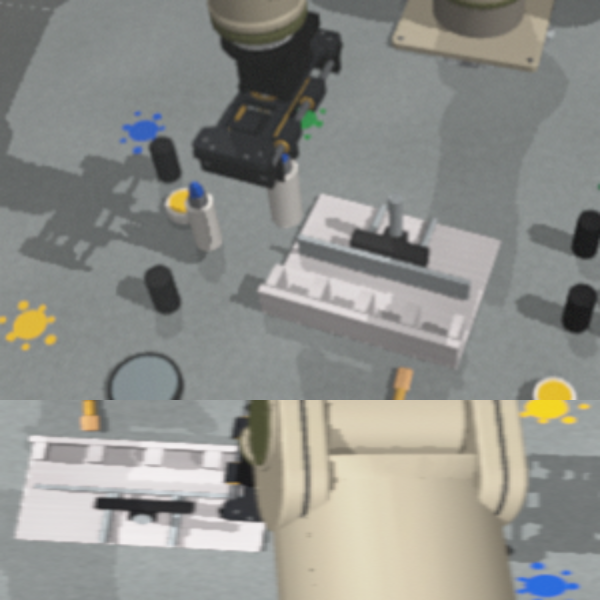

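The scene picture shows the stick hanging upright from the gripper with its barrel at crop (287,168)–(288,225). I check its actual height and position against the tool.

```bash
python3 - <<'E'
from vis import *
c=cams.camera("scene"); s=read_state(); e=s["ee_pos"]; M=R.from_quat(s["eef_rot"]).as_matrix()
for n,d in(("tcp",0),("foot expected",-.052),("barrel top exp",.028),("tip exp",.062),("body",.07)):
    print(n,project(c,e+[0,0,d]).round(1))
print("body ends",project(c,[e+[0,0,.07]+M[:,1]*.095,e+[0,0,.07]-M[:,1]*.095]).round(1), "width",s["width"],s["grip_force"],s["torque"])
cv2.imwrite("pics/g2.png",cv2.resize(c["img"][90:190,200:300],(600,600),interpolation=cv2.INTER_CUBIC))
E
```

```text
tcp [[261.8 152.3]]
foot expected [[264.2 167.8]]
barrel top exp [[260.5 143.5]]
tip exp [[258.7 132.2]]
body [[258.3 129.4]]
body ends [[238.4 163.4]
 [276.2  99.2]] width 0.023830412387262648 11.998708819155581 [-0.00552566 -0.08978035 -0.02800064]
```

View pics/g2.png

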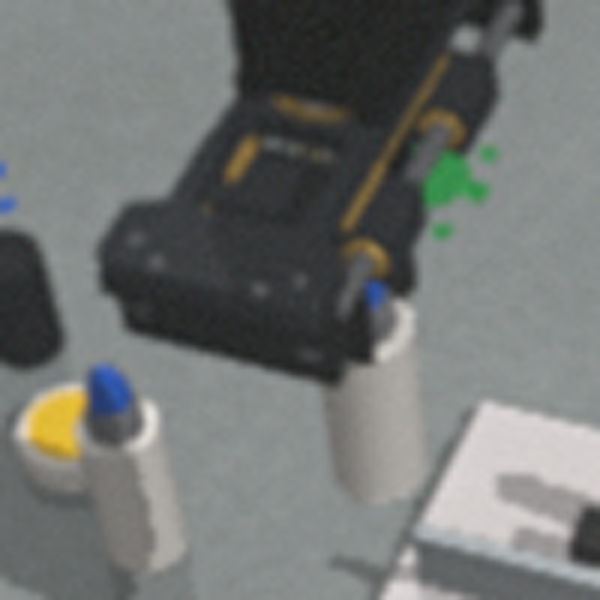

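```bash
python3 - <<'E'
from vis import *
c=cams.camera("scene"); s=read_state(); e=s["ee_pos"]; M=R.from_quat(s["eef_rot"]).as_matrix()
crop=lambda p:((p-[200,90]+.5)*6-.5).round()
v=c["xyz"][:2]-e[:2]; v/=np.linalg.norm(v); t=np.array([-v[1],v[0]])
for n,z in(("foot",-.052),("shoulder",.028)):
    q=[np.r_[e[:2]+k,e[2]+z] for k in (.018*t,-.018*t,.018*v,-.018*v)]
    print(n,"sideA,sideB,front,back",crop(project(c,q)).tolist())
for sgn in(1,-1):
    q=[e+M[:,1]*sgn*(.012+d)+M[:,0]*w+np.array([0,0,z]) for d in(0,.015) for w in(-.0095,.0095) for z in (0,.07)]
    print("finger",sgn,crop(project(c,q)).tolist())
print(M.round(3).tolist())
E
```

```text
foot sideA,sideB,front,back [[436.0, 462.0], [340.0, 476.0], [394.0, 506.0], [383.0, 433.0]]
shoulder sideA,sideB,front,back [[417.0, 316.0], [315.0, 331.0], [372.0, 361.0], [360.0, 287.0]]
finger 1 [[336.0, 394.0], [313.0, 257.0], [385.0, 407.0], [365.0, 270.0], [319.0, 425.0], [294.0, 288.0], [368.0, 438.0], [347.0, 301.0]]
finger -1 [[363.0, 347.0], [342.0, 209.0], [411.0, 359.0], [393.0, 221.0], [380.0, 318.0], [359.0, 179.0], [428.0, 330.0], [410.0, 192.0]]
[[0.075, 0.997, -0.0], [0.997, -0.075, -0.0], [-0.0, -0.0, -1.0]]
```

The held barrel sits within about 3 mm of where the tool pose says, but the front finger is to its left, at crop (340,380). So the grasp is off-centre, with a 24 mm chord. I set the stick back and measure where the fingers really are.

```bash
python3 -m crank '-0.2 -0.012 0 0 -1;-0.2 -0.012 0 0 -1;-0.2 -0.012 0 0 -1;-0.2 -0.012 0 0 -1;-0.2 -0.012 0 0 -1;-0.2 -0.012 0 0 -1;-0.108 -0.006 0 0 -1;0 0 0 0 -1;0 0 0 0 -1;0 0 0.2 0 -1' | head -2
python3 -m crank '0 0 0.2 0 -1;0 0 0.2 0 -1;0 0 0.1 0 -1;0 0 0.05 0 -1;0 0 0.02 0 -1;0 0 0.01 0 -1;0 0 0 0 -1;0 0 0 0 -1'
python3 - <<'E'
from vis import *
c=cams.camera("scene"); e=read_state()["ee_pos"]; print(project(c,e))
a=c["img"][90:210,120:240]
d=cams.camera("top"); print(project(d,e)); b=d["img"][160:280,410:530]
cv2.imwrite("pics/g3.png",np.hstack([cv2.resize(k,(400,400),interpolation=cv2.INTER_CUBIC) for k in(a,b)]))
E
```

```text
time: 7.0
ee_pos: [0.5697, -0.3582, 0.1753]
time: 7.8
ee_pos: [0.5668, -0.3586, 0.0552]
eef_rot: [0.733, 0.681, 0.0, 0.001]
ft_force: [1.1, -0.4, -0.6]
width: 0.0239
grip_force: 12.0
[[177.99285337 164.08465284]]
[[465.4812795  211.19421572]]
```

View pics/g3.png

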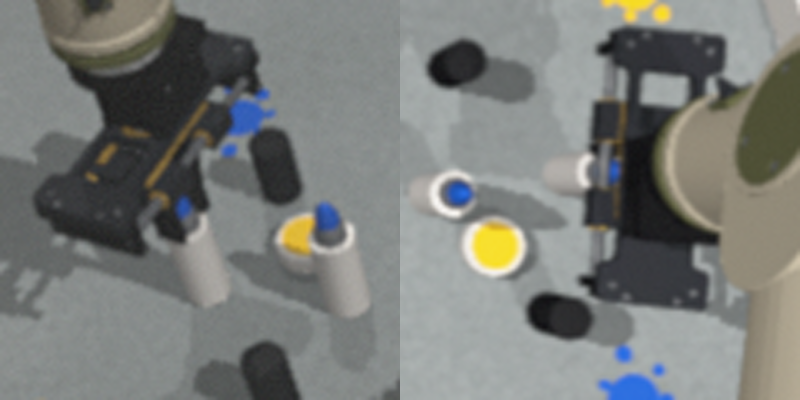

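The stick stands back on the table, and in the top crop the gripper body is clearly off to the right of it. I release, lift and look at the bare fingers.

```bash
python3 -m crank '0 0 0.01 0 -1;0 0 0 0 1;0 0 0 0 1;0 0 0 0 1;0 0 0 0 1;0 0 0 0 1;0 0 0 0 1;0 0 0 0 1;0 0 0 0 1;0 0 -0.1 0 1' |tail -2
python3 -m crank '0 0 -0.2 0 1;0 0 -0.2 0 1;0 0 -0.2 0 1;0 0.2 0 0 1;0 0.2 0 0 0.4;0 0.2 0 0 0.4;0 0 0 0 0.4;0 0 0 0 0.4'
python3 - <<'E'
from vis import *
c=cams.camera("scene"); e=read_state()["ee_pos"]; p=project(c,e)[0]; print(p,read_state()["width"])
x,y=(p-[60,75]).astype(int); a=c["img"][y:y+120,x:x+120]
d=cams.camera("top"); q=project(d,e)[0]; print(q); X,Y=(q-[60,60]).astype(int); b=d["img"][Y:Y+120,X:X+120]
print(x,y,X,Y)
for n,k in(("scene",c),("top",d)):
  print(n,[(np.round(p),a_,cast(k,[p],.104)[0].round(4)) for p,a_ in sticks(k) if 160<p[0]<480 and p[1]>100])
cv2.imwrite("pics/g4.png",np.hstack([cv2.resize(k,(400,400),interpolation=cv2.INTER_CUBIC) for k in(a,b)]))
E
```

```text
width: 0.0847
grip_force: 0.0
time: 9.7
ee_pos: [0.6862, -0.3664, 0.1903]
eef_rot: [0.732, 0.681, -0.0, -0.001]
ft_force: [-0.4, -0.3, -0.1]
width: 0.0647
grip_force: 0.0
[136.69653887 163.62869621] 0.06297027024701245
[491.25582031 158.23884571]
76 88 431 98
scene [(array([461., 210.]), 45.0, array([0.5635, 0.3457, 0.104 ])), (array([218., 155.]), 32.5, array([ 0.5488, -0.2447,  0.104 ])), (array([174., 152.]), 33.0, array([ 0.5679, -0.3565,  0.104 ])), (array([191., 125.]), 110.0, array([ 0.4694, -0.3533,  0.104 ]))]
top [(array([477., 291.]), 11.5, array([ 0.3658, -0.3695,  0.104 ])), (array([476., 266.]), 11.0, array([ 0.4284, -0.3687,  0.104 ])), (array([427., 218.]), 28.0, array([ 0.5461, -0.2443,  0.104 ])), (array([472., 211.]), 32.5, array([ 0.5655, -0.3565,  0.104 ])), (array([197., 206.]), 28.0, array([0.5591, 0.3443, 0.104 ]))]
```

View pics/g4.png

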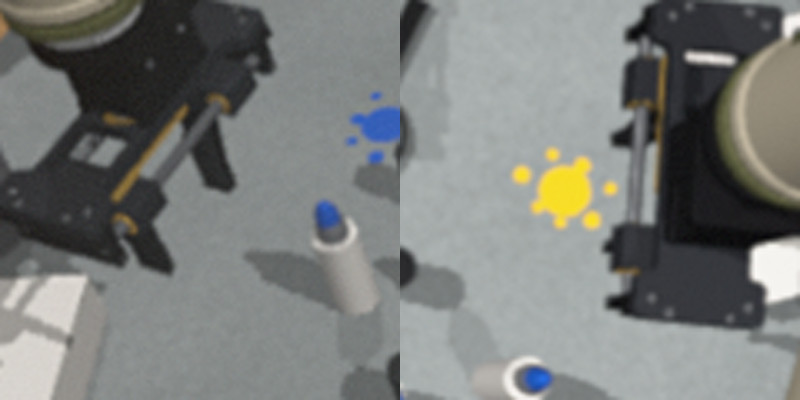

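```bash
python3 - <<'E'
from vis import *
c=cams.camera("scene"); e=read_state()["ee_pos"]; print(e,read_state()["width"])
t=cast(c,[(124.3,168.7),(142.6,144.1)],.19); print(t.round(4),t.mean(0))
M=R.from_quat(read_state()["eef_rot"]).as_matrix()
q=[e+M[:,1]*s*d+np.array([0,0,z]) for s in(1,-1) for d in(.0315,.0465) for z in (0,.07)]
print((project(c,q)-[76,88]).round(1)*3.33)
E
```

```text
[ 0.68497492 -0.3679071   0.19309774] 0.061463214528933614
[[ 0.7046 -0.3891  0.19  ]
 [ 0.628  -0.3836  0.19  ]] [ 0.66629143 -0.38633995  0.19      ]
[[175.158 284.715]
 [138.195 213.786]
 [162.504 301.698]
 [124.542 231.102]
 [225.774 215.784]
 [193.14  143.19 ]
 [237.429 199.8  ]
 [205.794 127.206]]
```

```bash
python3 -m crank '0 0.125 0 0 -1;0 0 0.2 0 -1;0 0 0.2 0 -1;0 0 0.2 0 -1;0 0 0.2 0 -1;0 0 0 0 -1;0 0 0 0 -1;0 0 0 0 -1;0 0 0 0 -1;0 0 0 0 -1'
for i in 1; do python3 -m crank '0 0 0.05 0 -1;0 0 0.025 0 -1;0 0 0.015 0 -1;0 0 0 0 -1;0 0 0 0 -1'; done
python3 -m crank '0 0 0.02 0 -1;0 0 0 0 -1'
python3 -m crank '0 0 0.02 0 -1;0 0 0 0 -1'
python3 -m crank '0 0 0.02 0 -1;0 0 0 0 -1'
python3 -c "
from bench import read_state;print(read_state())"
```

```text
time: 10.85
ee_pos: [0.7116, -0.3694, 0.0342]
eef_rot: [0.733, 0.68, 0.001, 0.001]
ft_force: [0.3, 0.4, 0.7]
width: 0.0005
grip_force: 0.0
time: 11.35
ee_pos: [0.7108, -0.369, 0.0139]
eef_rot: [0.733, 0.681, 0.0, -0.0]
ft_force: [-0.3, 0.7, -0.2]
width: 0.0006
grip_force: 0.0
time: 11.55
ee_pos: [0.7105, -0.3689, 0.0094]
eef_rot: [0.733, 0.681, -0.0, -0.0]
ft_force: [0.1, 1.3, 0.4]
width: 0.001
grip_force: 0.0
time: 11.75
ee_pos: [0.7104, -0.3689, 0.0052]
eef_rot: [0.733, 0.681, -0.0, -0.0]
ft_force: [0.2, -0.5, -0.4]
width: 0.0007
grip_force: 0.0
time: 11.95
ee_pos: [0.7104, -0.3689, 0.0012]
eef_rot: [0.733, 0.681, -0.0, -0.0]
ft_force: [-0.4, 0.4, -0.4]
width: 0.0003
grip_force: 0.0
{'time': 11.95, 'joint_positions': array([ 0.62783914,  0.8905028 , -0.39389749,  1.04483961,  0.31866483,
        1.26163014,  0.19801527]), 'joint_vel': array([-0.0005668 , -0.00363687,  0.00022819, -0.00610031, -0.0028296 ,
        0.00994872,  0.00023211]), 'joint_torque': array([-7.86835662e-04, -9.25113344e+01, -8.50981325e+00, -3.66652250e+01,
       -2.80157168e-02, -7.54568819e-02, -1.21468480e-02]), 'ee_pos': array([ 0.71038542, -0.3689295 ,  0.00122247]), 'eef_rot': array([ 7.32717627e-01,  6.80532669e-01, -2.18551291e-04, -3.43055044e-04]), 'ft_force': array([-0.39649899,  0.42853589, -0.42742429]), 'torque': array([-0.01246323, -0.10311329,  0.03712273]), 'grip_force': 0.0, 'width': 0.00027238487745828114}
```

```bash
for z in 1; do :; done
python3 -m crank '0 0 0.02 0 -1;0 0 0 0 -1' | sed -n '2p;4p'
python3 -m crank '0 0 0.02 0 -1;0 0 0 0 -1'| sed -n '2p;4p'
python3 -m crank '0 0 0.015 0 -1;0 0 0 0 -1'| sed -n '2p;4p'
python3 -m crank '0 0 0.01 0 -1;0 0 0 0 -1'| sed -n '2p;4p'
```

```text
ee_pos: [0.7104, -0.3689, -0.0027]
ft_force: [-0.3, -0.5, -0.1]
ee_pos: [0.7104, -0.3689, -0.0067]
ft_force: [0.4, 0.1, -0.4]
ee_pos: [0.7105, -0.3689, -0.0096]
ft_force: [-0.2, 0.3, -0.7]
ee_pos: [0.7106, -0.3689, -0.0113]
ft_force: [0.1, -0.2, -1.2]
```

```bash
python3 -m crank '0 0 0.015 0 -1;0 0 0 0 -1' | sed -n '2p;4p'
python3 -m crank '0 0 0.015 0 -1;0 0 0 0 -1'| sed -n '2p;4p'
python3 -m crank '0 0 0.01 0 -1;0 0 0 0 -1'| sed -n '2p;4p'
python3 -m crank '0 0 0.01 0 -1;0 0 0 0 -1'| sed -n '2p;4p'
```

```text
ee_pos: [0.7105, -0.3689, -0.0146]
ft_force: [-0.3, -0.4, 0.3]
ee_pos: [0.7105, -0.3689, -0.0176]
ft_force: [0.3, -1.3, -0.2]
ee_pos: [0.7106, -0.369, -0.0193]
ft_force: [-0.3, -0.1, -0.1]
ee_pos: [0.7106, -0.3689, -0.0214]
ft_force: [0.7, 0.1, -0.1]
```

```bash
python3 - <<'E'
from vis import *
c=cams.camera("scene"); e=read_state()["ee_pos"]; p=project(c,e)[0]; print(p,e)
a=c["img"][100:200,80:200]
cv2.imwrite("pics/g5.png",cv2.resize(a,(720,600),interpolation=cv2.INTER_CUBIC)); print((p-[80,100])*6)
E
```

```text
[158.05424924 224.58451232] [ 0.7106323  -0.36899466 -0.02123209]
[468.32549542 747.50707395]
```

View pics/g5.png

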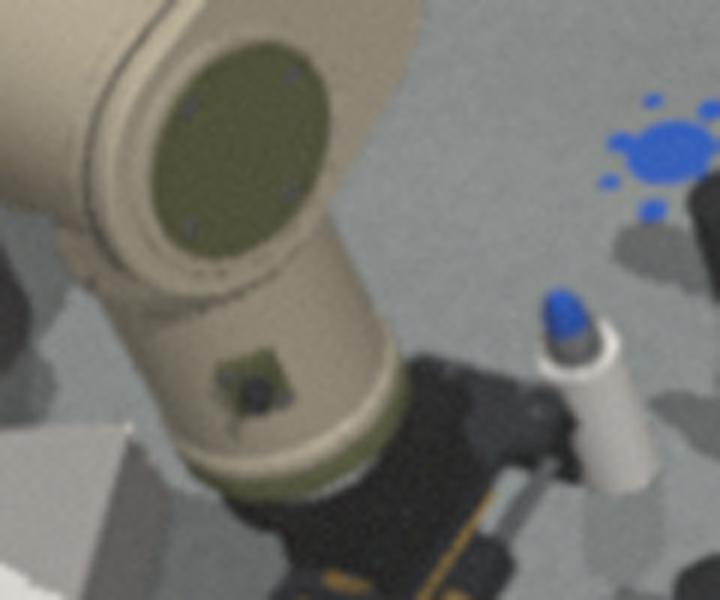

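The picture crop misses the fingertips, but the gripper body is still clear of the stick and there is no contact at a reading of -21 mm. So the tips sit well above the reported TCP. I keep feeling for the table.

```bash
python3 -m crank '0 0 0.01 0 -1;0 0 0 0 -1' | sed -n '2p;4p'
python3 -m crank '0 0 0.01 0 -1;0 0 0 0 -1'| sed -n '2p;4p'
python3 -m crank '0 0 0.01 0 -1;0 0 0 0 -1'| sed -n '2p;4p'
python3 -m crank '0 0 0.01 0 -1;0 0 0 0 -1'| sed -n '2p;4p'
```

```text
ee_pos: [0.7106, -0.369, -0.0234]
ft_force: [0.1, -0.4, -1.0]
ee_pos: [0.7106, -0.369, -0.0254]
ft_force: [0.1, 0.8, 0.5]
ee_pos: [0.7106, -0.3689, -0.0274]
ft_force: [0.8, 0.1, -0.2]
ee_pos: [0.7106, -0.3689, -0.0294]
ft_force: [0.6, 0.3, 0.3]
```

```bash
python3 -m crank '0 0 0.01 0 -1;0 0 0 0 -1' | sed -n '2p;4p'
python3 -m crank '0 0 0.01 0 -1;0 0 0 0 -1'| sed -n '2p;4p'
python3 -m crank '0 0 0.01 0 -1;0 0 0 0 -1'| sed -n '2p;4p'
python3 -m crank '0 0 0.01 0 -1;0 0 0 0 -1'| sed -n '2p;4p'
```

```text
ee_pos: [0.7109, -0.3691, -0.0301]
ft_force: [-1.8, 1.0, 4.8]
ee_pos: [0.711, -0.3691, -0.0302]
ft_force: [-8.6, 4.0, 17.1]
ee_pos: [0.711, -0.3691, -0.0303]
ft_force: [-15.3, 6.2, 28.8]
ee_pos: [0.711, -0.3692, -0.0304]
ft_force: [-21.4, 9.4, 39.9]
```

The table is at a reading of z = -0.030, so the true tip height is the reading plus 30 mm. I lift at once and check the xy bias using that height.

```bash
python3 -m crank '0 0 -0.04 0 -1;0 0 -0.2 0 -1;0 0 -0.2 0 -1;0 0 -0.2 0 -1;0 0 -0.2 0 -1;0 0 -0.2 0 -1;0 -0.1 0 0 0;0 0 0 0 0;0 0 0 0 0;0 0 0 0 0' 
python3 - <<'E'
from vis import *
c=cams.camera("scene"); e=read_state()["ee_pos"]; print(e,read_state()["width"])
t=cast(c,[(124.3,168.7),(142.6,144.1)],.222); print(t.round(4),t.mean(0))
p=project(c,e+[0,0,.03])[0]; print(p); x,y=(p-[60,70]).astype(int).clip(0); a=c["img"][y:y+120,x:x+120]; print(x,y,(p-[x,y])*5)
cv2.imwrite("pics/g6.png",cv2.resize(a,(600,600),interpolation=cv2.INTER_CUBIC))
E
```

```text
time: 16.2
ee_pos: [0.6908, -0.3672, 0.1695]
eef_rot: [0.733, 0.681, -0.0, -0.001]
ft_force: [-0.2, 0.0, -0.7]
width: 0.0248
grip_force: 0.0
[ 0.6908705  -0.36713954  0.16953547] 0.02910835854134795
[[ 0.7255 -0.3647  0.222 ]
 [ 0.6522 -0.3594  0.222 ]] [ 0.68885402 -0.3620307   0.222     ]
[134.4179016  163.13436447]
74 93 [302.08950798 350.67182235]
```

View pics/g6.png

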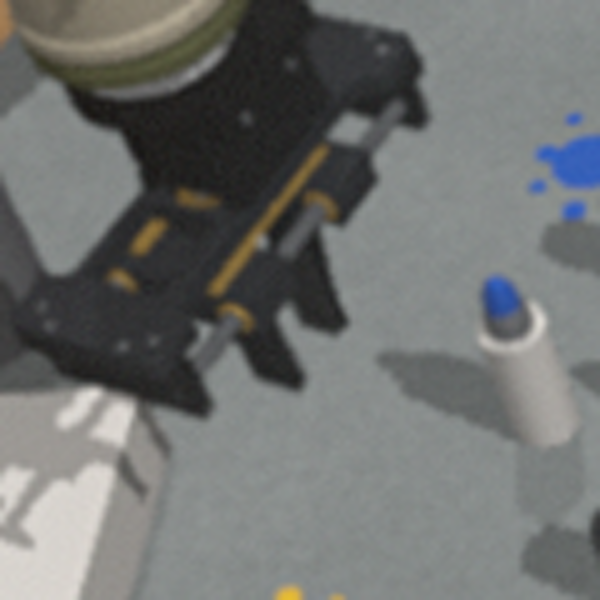

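The front tip is at (282,382) and the rear tip at (328,325). Their midpoint (305,353) matches the prediction (302,351), so the xy is fine and z_true = reading + 30 mm. The first grasp was on the spigot. I regrasp stick3 on the barrel.

```bash
sed -i 's/p=s\["ee_pos"\] if/p=s["ee_pos"]+[0,0,.03] if/' nav.py
python3 - <<'E'
from nav import *
p=nav(.5665,-.3565,.2); p=nav(.5665,-.3565,.052,cur=p); p=nav(.5665,-.3565,.21,cur=p)
p=nav(*rk(-.008,-.087),.21,cur=p); nav(*rk(-.008,-.087),.063,cur=p)
E
```

```text
total [ 0.007 -0.624 -0.001] n 3 row [ 0.0025 -0.208  -0.0005] yaw units -0.0003
total [-0.001  0.001  0.74 ] n 4 row [-0.0002  0.0003  0.185 ] yaw units -0.0003
total [ 0.001 -0.001 -0.79 ] n 4 row [ 0.0002 -0.0003 -0.1975] yaw units -0.0003
total [1.303e+00 7.300e-02 1.000e-03] n 6 row [2.172e-01 1.220e-02 2.000e-04] yaw units -0.0003
total [-0.001  0.001  0.735] n 4 row [-0.0002  0.0003  0.1837] yaw units -0.0003
```

```bash
python3 -m crank '0.002 -0.208 0 0 1;0.002 -0.208 0 0 1;0.002 -0.208 0 0 1;0 0 0 0 1;0 0 0 0 1;0 0 0 0 1;0 0 0.18 0 1;0 0 0.18 0 1;0 0 0.18 0 1;0 0 0.1 0 1' | head -2
python3 -m crank '0 0 0.1 0 1;0 0 0 0 1;0 0 0 0 -1;0 0 0 0 -1;0 0 0 0 -1;0 0 0 0 -1;0 0 0 0 -1;0 0 0 0 -1;0 0 0 0 -1;0 0 0 0 -1' 10
```

```text
time: 17.25
ee_pos: [0.5666, -0.3557, 0.0392]
time: 18.25
ee_pos: [0.5664, -0.3572, 0.023]
eef_rot: [0.733, 0.681, -0.0, 0.0]
ft_force: [-0.6, -0.9, 1.7]
width: 0.0352
grip_force: 10.0
```

Width is 35 mm, so the barrel is held. Carry it to the bay at y = -87.

```bash
python3 -m crank '0 0 -0.1 0 -1;0 0 -0.17 0 -1;0 0 -0.17 0 -1;0 0 -0.17 0 -1;0 0 -0.18 0 -1;0.18 0.01 0 0 -1;0.2 0.011 0 0 -1;0.2 0.011 0 0 -1;0.2 0.011 0 0 -1;0.2 0.011 0 0 -1' | head -2
python3 -m crank '0.2 0.012 0 0 -1;0.123 0.007 0 0 -1;0 0 0 0 -1;0 0 0 0 -1;0 0 0 0 -1'
python3 - <<'E'
from nav import *
nav(*rk(-.008,-.087),.063)
E
```

```text
time: 19.25
ee_pos: [0.5915, -0.1609, 0.1809]
time: 19.75
ee_pos: [0.6, -0.0999, 0.1807]
eef_rot: [0.733, 0.68, -0.0, 0.0]
ft_force: [0.0, -0.9, -0.6]
width: 0.0356
grip_force: 10.0
total [0.012 0.001 0.739] n 4 row [0.003  0.0003 0.1847] yaw units -0.0017
```

```bash
python3 -m crank '0.011 0 0.15 0 -1;0 0 0.2 0 -1;0 0 0.2 0 -1;0 0 0.12 0 -1;0 0 0.05 0 -1;0 0 0 0 -1;0 0 0 0 -1'
python3 -m crank '0 0 0.01 0 -1;0 0 0.008 0 -1;0 0 0 0 -1'
```

```text
time: 20.45
ee_pos: [0.6013, -0.0967, 0.0383]
eef_rot: [0.733, 0.68, 0.001, 0.001]
ft_force: [0.6, -0.7, -0.5]
width: 0.0357
grip_force: 10.0
time: 20.75
ee_pos: [0.6006, -0.0963, 0.0338]
eef_rot: [0.733, 0.681, 0.0, 0.0]
ft_force: [-0.3, 0.3, -0.6]
width: 0.0357
grip_force: 10.0
```

```bash
python3 -m crank '0 0 0.006 0 -1;0 0 0 0 -1;0 0 0 0 0.6;0 0 0 0 0.6;0 0 0 0 0.6;0 0 0 0 0.6;0 0 0 0 0.6;0 0 -0.1 0 1;0 0 -0.2 0 1;0 0 -0.2 0 1'
python3 -m crank '0 0 -0.2 0 1;0 0 -0.04 0 1;0 0 0 0 1;0 0 0 0 1'
python3 - <<'E'
from nav import *
for n in ("scene","top"):
    c=cams.camera(n); print(n,[(np.round(p),a,cast(c,[p],.114)[0].round(4)) for p,a in sticks(c) if 190<p[0]<440 and p[1]>130])
print(rk(-.008,-.087),rk(-.008,-.029))
p=nav(.547,-.2444,.21); p=nav(.547,-.2444,.052,cur=p); p=nav(.547,-.2444,.21,cur=p)
p=nav(*rk(-.008,-.029),.21,cur=p); nav(*rk(-.008,-.029),.063,cur=p)
E
```

```text
time: 21.75
ee_pos: [0.5998, -0.096, 0.1328]
eef_rot: [0.733, 0.681, -0.0, -0.001]
ft_force: [0.7, -0.0, 1.0]
width: 0.0835
grip_force: 0.0
time: 22.15
ee_pos: [0.5998, -0.0962, 0.1789]
eef_rot: [0.733, 0.68, -0.001, -0.001]
ft_force: [0.5, 0.5, -0.3]
width: 0.0872
grip_force: 0.0
scene [(array([267., 181.]), 37.0, array([ 0.6027, -0.0965,  0.114 ])), (array([218., 155.]), 31.0, array([ 0.5573, -0.2391,  0.114 ]))]
top [(array([197., 206.]), 28.0, array([0.5588, 0.3406, 0.114 ]))]
[ 0.60027595 -0.09758481] [ 0.60450619 -0.03973928]
total [-0.759 -0.207 -0.008] n 4 row [-0.1897 -0.0517 -0.002 ] yaw units -0.0005
total [-0.     0.002  0.79 ] n 4 row [-0.      0.0005  0.1975] yaw units -0.0005
total [ 0.    -0.002 -0.79 ] n 4 row [ 0.     -0.0005 -0.1975] yaw units -0.0005
total [ 1.042  0.211 -0.   ] n 5 row [ 2.083e-01  4.230e-02 -1.000e-04] yaw units -0.0005
total [-0.     0.002  0.735] n 4 row [-0.      0.0005  0.1837] yaw units -0.0005
```

Stick3 stands in the bay where it should be. Next is stick2.

```bash
python3 -m crank '-0.19 -0.052 0 0 1;-0.19 -0.052 0 0 1;-0.19 -0.052 0 0 1;-0.189 -0.051 0 0 1;0 0 0 0 1;0 0 0 0 1;0 0 0.2 0 1;0 0 0.2 0 1;0 0 0.2 0 1;0 0 0.1 0 1' |head -2
python3 -m crank '0 0 0.09 0 1;0 0 0 0 1;0 0 0 0 -1;0 0 0 0 -1;0 0 0 0 -1;0 0 0 0 -1;0 0 0 0 -1;0 0 0 0 -1;0 0 0 0 -1;0 0 0 0 -1' 10
python3 - <<'E'
from nav import *
p=nav(.547,-.2444,.21);p=nav(*rk(-.008,-.029),.21,cur=p)
E
```

```text
time: 23.25
ee_pos: [0.5463, -0.2415, 0.036]
time: 24.25
ee_pos: [0.5478, -0.2445, 0.0222]
eef_rot: [0.733, 0.68, -0.0, 0.0]
ft_force: [0.1, 1.0, -0.1]
width: 0.0359
grip_force: 10.0
total [ 0.    -0.004 -0.789] n 4 row [ 0.     -0.0011 -0.1973] yaw units -0.0006
total [ 1.042  0.211 -0.   ] n 5 row [ 0.2083  0.0422 -0.    ] yaw units -0.0006
```

```bash
python3 -m crank '0 0 -0.1 0 -1;0 0 -0.17 0 -1;0 0 -0.17 0 -1;0 0 -0.17 0 -1;0 0 -0.18 0 -1;0.18 0.036 0 0 -1;0.18 0.036 0 0 -1;0.18 0.036 0 0 -1;0.18 0.036 0 0 -1;0.18 0.036 0 0 -1' | head -2
python3 -m crank '0.14 0.03 0 0 -1;0 0 0 0 -1;0 0 0 0 -1;0 0 0 0 -1'
python3 - <<'E'
from nav import *
nav(*rk(-.008,-.029),.063)
E
```

```text
time: 25.25
ee_pos: [0.5971, -0.0662, 0.18]
time: 25.65
ee_pos: [0.6048, -0.0416, 0.1799]
eef_rot: [0.733, 0.68, -0.0, 0.0]
ft_force: [0.7, -1.4, -0.8]
width: 0.0354
grip_force: 10.0
total [ 0.01  -0.002  0.734] n 4 row [ 0.0025 -0.0005  0.1836] yaw units -0.0016
```

```bash
python3 -m crank '0.008 0 0.15 0 -1;0 0 0.2 0 -1;0 0 0.2 0 -1;0 0 0.12 0 -1;0 0 0.05 0 -1;0 0 0.01 0 -1;0 0 0 0 -1;0 0 0 0 -1'
python3 -m crank '0 0 0.007 0 -1;0 0 0 0 -1'
```

```text
time: 26.45
ee_pos: [0.6063, -0.0388, 0.0358]
eef_rot: [0.733, 0.68, 0.001, 0.001]
ft_force: [-1.3, -0.3, -0.9]
width: 0.0358
grip_force: 10.0
time: 26.65
ee_pos: [0.6056, -0.0386, 0.0334]
eef_rot: [0.733, 0.681, 0.0, 0.0]
ft_force: [0.1, 0.3, -0.1]
width: 0.0355
grip_force: 10.0
```

```bash
python3 -m crank '0 0 0.005 0 -1;0 0 0 0 -1;0 0 0 0 0.6;0 0 0 0 0.6;0 0 0 0 0.6;0 0 0 0 0.6;0 0 0 0 0.6;0 0 -0.1 0 1;0 0 -0.2 0 1;0 0 -0.2 0 1'
python3 -m crank '0 0 -0.2 0 1;0 0 -0.04 0 1;0 0 0 0 1;0 0 0 0 1' | head -2
python3 - <<'E'
from nav import *
p=nav(.561,.345,.21); p=nav(.561,.345,.052,cur=p); p=nav(.561,.345,.21,cur=p)
p=nav(*rk(-.008,.087),.21,cur=p); nav(*rk(-.008,.087),.063,cur=p)
E
```

```text
time: 27.65
ee_pos: [0.6046, -0.0384, 0.1324]
eef_rot: [0.733, 0.681, -0.0, -0.001]
ft_force: [1.0, -0.3, 1.1]
width: 0.0835
grip_force: 0.0
time: 28.05
ee_pos: [0.6046, -0.0387, 0.1785]
total [ 1.897 -0.359 -0.007] n 9 row [ 0.2108 -0.0399 -0.0008] yaw units -0.0006
total [0.    0.001 0.79 ] n 4 row [0.     0.0003 0.1975] yaw units -0.0006
total [-0.    -0.001 -0.79 ] n 4 row [-0.     -0.0003 -0.1975] yaw units -0.0006
total [-1.322  0.359 -0.   ] n 6 row [-0.2204  0.0598 -0.    ] yaw units -0.0006
total [0.    0.001 0.735] n 4 row [0.     0.0003 0.1837] yaw units -0.0006
```

```bash
python3 -m crank '0.21 -0.04 0 0 1;0.21 -0.04 0 0 1;0.21 -0.04 0 0 1;0.21 -0.04 0 0 1;0.21 -0.04 0 0 1;0.21 -0.04 0 0 1;0.21 -0.04 0 0 1;0.21 -0.04 0 0 1;0.21 -0.039 0 0 1;0 0 0 0 1' |head -2
python3 -m crank '0 0 0 0 1;0 0 0 0 1'
python3 - <<'E'
from nav import *
nav(.561,.345,.052)
for n in ("scene","top"):
    c=cams.camera(n); print(n,[(np.round(p),a,cast(c,[p],.104)[0].round(4)) for p,a in sticks(c) if 160<p[0]<480 and p[1]>130])
E
```

```text
time: 29.05
ee_pos: [0.5569, 0.3507, 0.1773]
time: 29.25
ee_pos: [0.5618, 0.3422, 0.1783]
eef_rot: [0.733, 0.68, -0.001, 0.0]
ft_force: [-0.5, -0.7, 0.2]
width: 0.0867
grip_force: 0.0
total [ 0.015 -0.004  0.782] n 4 row [ 0.0038 -0.001   0.1954] yaw units -0.0014
scene [(array([461., 210.]), 46.0, array([0.5638, 0.3457, 0.104 ])), (array([290., 188.]), 38.5, array([ 0.6009, -0.042 ,  0.104 ])), (array([267., 181.]), 39.5, array([ 0.5957, -0.0997,  0.104 ]))]
top [(array([477., 291.]), 11.5, array([ 0.3658, -0.3695,  0.104 ])), (array([476., 266.]), 11.0, array([ 0.4284, -0.3687,  0.104 ])), (array([197., 206.]), 28.0, array([0.5591, 0.3443, 0.104 ])), (array([370., 195.]), 31.0, array([ 0.5998, -0.0979,  0.104 ])), (array([347., 193.]), 29.0, array([ 0.6041, -0.0401,  0.104 ]))]
```

```bash
python3 -m crank '0.008 0 0.16 0 1;0 0 0.2 0 1;0 0 0.2 0 1;0 0 0.13 0 1;0 0 0.09 0 1;0 0 0 0 1;0 0 0 0 -1;0 0 0 0 -1;0 0 0 0 -1;0 0 0 0 -1' 10 |head -2
python3 -m crank '0 0 0 0 -1;0 0 0 0 -1;0 0 0 0 -1;0 0 0 0 -1'
python3 -m crank '0 0 -0.1 0 -1;0 0 -0.17 0 -1;0 0 -0.17 0 -1;0 0 -0.17 0 -1;0 0 -0.18 0 -1;-0.19 0.051 0 0 -1;-0.19 0.051 0 0 -1;-0.19 0.051 0 0 -1;-0.19 0.051 0 0 -1;-0.19 0.051 0 0 -1' | head -2
python3 -m crank '-0.19 0.051 0 0 -1;-0.19 0.053 0 0 -1;0 0 0 0 -1;0 0 0 0 -1;0 0 0 0 -1'
python3 - <<'E'
from nav import *
nav(*rk(-.008,.087),.063)
E
```

```text
time: 30.35
ee_pos: [0.5621, 0.3456, 0.0247]
time: 30.75
ee_pos: [0.5616, 0.3453, 0.0237]
eef_rot: [0.733, 0.681, -0.0, 0.0]
ft_force: [0.8, -0.6, 0.6]
width: 0.036
grip_force: 9.9
time: 31.75
ee_pos: [0.5985, 0.1504, 0.1817]
time: 32.25
ee_pos: [0.6133, 0.0761, 0.1817]
eef_rot: [0.732, 0.681, 0.0, -0.0]
ft_force: [-0.3, 0.9, -0.1]
width: 0.0355
grip_force: 9.9
total [-0.001 -0.001  0.744] n 4 row [-0.0003 -0.0003  0.1859] yaw units 0.0004
```

```bash
python3 -m crank '0 0 0.15 0 -1;0 0 0.2 0 -1;0 0 0.2 0 -1;0 0 0.12 0 -1;0 0 0.05 0 -1;0 0 0.01 0 -1;0 0 0 0 -1;0 0 0 0 -1'
python3 -m crank '0 0 0.004 0 -1;0 0 0 0 -1'
```

```text
time: 33.05
ee_pos: [0.6147, 0.0753, 0.0375]
eef_rot: [0.733, 0.681, 0.001, 0.001]
ft_force: [-0.1, 0.6, -0.6]
width: 0.0359
grip_force: 9.9
time: 33.25
ee_pos: [0.614, 0.0747, 0.0357]
eef_rot: [0.733, 0.68, 0.0, 0.0]
ft_force: [-0.0, 0.3, -0.6]
width: 0.0355
grip_force: 9.9
```

```bash
python3 -m crank '0 0 0.008 0 -1;0 0 0 0 -1;0 0 0 0 0.6;0 0 0 0 0.6;0 0 0 0 0.6;0 0 0 0 0.6;0 0 0 0 0.6;0 0 -0.1 0 1;0 0 -0.2 0 1;0 0 -0.2 0 1' | sed -n '1,2p;4,5p'
python3 -m crank '0 0 -0.2 0 1;0 0 -0.03 0 1;0 0 0 0 -1;0 0 0 0 -1' | head -2
python3 - <<'E'
from nav import *
p=nav(*rk(-.158,0),.21); p=nav(*rk(-.158,0),.077,cur=p)
for n in ("scene","top"):
    c=cams.camera(n); print(n,[(np.round(p),a,cast(c,[p],.114)[0].round(4)) for p,a in sticks(c) if 160<p[0]<480 and p[1]>170])
E
```

```text
time: 34.25
ee_pos: [0.613, 0.0747, 0.134]
ft_force: [1.7, 0.5, -0.0]
width: 0.0838
time: 34.65
ee_pos: [0.6131, 0.0745, 0.1781]
total [-0.428 -0.751 -0.008] n 4 row [-0.1071 -0.1877 -0.0021] yaw units -0.0006
total [0.    0.001 0.665] n 3 row [1.000e-04 3.000e-04 2.217e-01] yaw units -0.0006
scene [(array([339., 201.]), 39.0, array([0.6159, 0.0764, 0.114 ])), (array([290., 188.]), 37.5, array([ 0.608 , -0.0395,  0.114 ])), (array([267., 181.]), 37.0, array([ 0.6037, -0.0962,  0.114 ]))]
top [(array([477., 291.]), 11.5, array([ 0.3676, -0.3655,  0.114 ])), (array([476., 266.]), 11.0, array([ 0.4295, -0.3647,  0.114 ])), (array([370., 195.]), 31.0, array([ 0.5992, -0.0967,  0.114 ])), (array([347., 193.]), 29.0, array([ 0.6033, -0.0397,  0.114 ]))]
```

All three sticks stand in the bays. Now the jaw.

```bash
python3 -m crank '-0.107 -0.188 0 0 -1;-0.107 -0.188 0 0 -1;-0.107 -0.188 0 0 -1;-0.107 -0.187 0 0 -1;0 0 0 0 -1;0 0 0 0 -1;0 0 0 0 -1;0 0 0.2 0 -1;0 0 0.2 0 -1;0 0 0.2 0 -1' | head -2
python3 -m crank '0 0 0.06 0 -1;0 0 0 0 -1;0 0 0 0 -1'
python3 - <<'E'
from nav import *
nav(*rk(-.158,0),.077)
E
```

```text
time: 35.75
ee_pos: [0.4583, 0.0016, 0.0577]
time: 36.05
ee_pos: [0.4588, 0.0011, 0.0486]
eef_rot: [0.732, 0.681, 0.001, 0.0]
ft_force: [0.7, 0.5, 0.8]
width: 0.0006
grip_force: 0.0
total [-0.006 -0.008  0.008] n 1 row [-0.0056 -0.0085  0.0082] yaw units -0.0001
```

```bash
python3 -m crank '0 0.02 0 0 -1;0 0.02 0 0 -1;0 0.02 0 0 -1;0 0.02 0 0 -1;0 0.02 0 0 -1;0 0.02 0 0 -1;0 0 0 0 -1' | sed -n '2p;4p'
python3 -m crank '0 0.02 0 0 -1;0 0.02 0 0 -1;0 0.02 0 0 -1;0 0.02 0 0 -1;0 0 0 0 -1' | sed -n '2p;4p'
python3 -m crank '0 0.02 0 0 -1;0 0.02 0 0 -1;0 0.02 0 0 -1;0 0.02 0 0 -1;0 0 0 0 -1' | sed -n '2p;4p'
python3 - <<'E'
from nav import *
e=read_state()["ee_pos"][:2]-O; print("rack x",e@[np.cos(YAW),np.sin(YAW)])
nav(*rk(-.09,0),.077)
E
```

```text
ee_pos: [0.4815, -0.0012, 0.0472]
ft_force: [-0.4, 0.1, 0.5]
ee_pos: [0.4969, -0.0024, 0.0471]
ft_force: [-4.0, -0.2, 2.6]
ee_pos: [0.513, -0.0035, 0.0471]
ft_force: [-3.5, 0.2, 2.0]
rack x -0.1019075582321111
total [-0.002  0.06   0.001] n 1 row [-0.0022  0.0595  0.0007] yaw units -0.0005
```

```bash
for k in a; do
python3 -m crank '0 0.01 0 0 -1;0 0.01 0 0 -1;0 0 0 0 -1' | sed -n '2p;4p'
python3 -m crank '0 0.01 0 0 -1;0 0.01 0 0 -1;0 0 0 0 -1' | sed -n '2p;4p'
python3 -m crank '0 0.01 0 0 -1;0 0 0 0 -1' | sed -n '2p;4p'
done
python3 - <<'E'
from nav import *
for n in ("scene",):
    c=cams.camera(n); print(n,[(np.round(p,1),a,cast(c,[p],.114)[0].round(4)) for p,a in sticks(c) if 160<p[0]<480 and p[1]>170])
e=read_state()["ee_pos"][:2]-O; print("rack x",e@[np.cos(YAW),np.sin(YAW)])
E
```

```text
ee_pos: [0.5166, -0.0038, 0.0471]
ft_force: [-5.8, 1.2, 2.3]
ee_pos: [0.5204, -0.004, 0.0471]
ft_force: [-6.0, 1.2, 3.2]
ee_pos: [0.5223, -0.0042, 0.0471]
ft_force: [-6.0, -0.0, 3.5]
scene [(array([338.1, 202.8]), 36.0, array([0.6217, 0.076 , 0.114 ])), (array([289.7, 189. ]), 36.5, array([ 0.6123, -0.039 ,  0.114 ])), (array([266.2, 182.5]), 40.5, array([ 0.608 , -0.0971,  0.114 ]))]
rack x -0.09256733760293723
```

```bash

python3 -m crank '0 0.01 0 0 -1;0 0.01 0 0 -1;0 0 0 0 -1' | sed -n '2p;4p'
python3 -m crank '0 0.01 0 0 -1;0 0 0 0 -1;0 0 0 0 -1' | sed -n '2p;4p'
python3 - <<'E'
from nav import *
for n in ("scene",):
    c=cams.camera(n); print(n,[(np.round(p,1),a,cast(c,[p],.114)[0].round(4)) for p,a in sticks(c) if 160<p[0]<480 and p[1]>170])
e=read_state()["ee_pos"][:2]-O; print("rack x",e@[np.cos(YAW),np.sin(YAW)])
E
```

```text
ee_pos: [0.5264, -0.0045, 0.0471]
ft_force: [-6.5, 1.0, 3.1]
ee_pos: [0.5283, -0.0046, 0.0471]
ft_force: [-6.5, 1.0, 3.0]
scene [(array([337.5, 204.4]), 39.0, array([0.6263, 0.0758, 0.114 ])), (array([288.9, 190.8]), 35.5, array([ 0.6177, -0.0394,  0.114 ])), (array([265.5, 184.3]), 37.5, array([ 0.6133, -0.0969,  0.114 ]))]
rack x -0.08657196027624987
```

```bash

python3 -m crank '0 0.01 0 0 -1;0 0 0 0 -1;0 0 0 0 -1' | sed -n '2p;4p'
python3 -m crank '0 0.01 0 0 -1;0 0 0 0 -1;0 0 0 0 -1' | sed -n '2p;4p'
python3 - <<'E'
from nav import *
for n in ("scene",):
    c=cams.camera(n); print(n,[(np.round(p,1),a,cast(c,[p],.114)[0].round(4)) for p,a in sticks(c) if 160<p[0]<480 and p[1]>170])
e=read_state()["ee_pos"][:2]-O; print("rack x",e@[np.cos(YAW),np.sin(YAW)])
E
```

```text
ee_pos: [0.5301, -0.0048, 0.0471]
ft_force: [-8.3, 0.7, 3.9]
ee_pos: [0.5319, -0.0048, 0.047]
ft_force: [-8.5, 1.6, 4.4]
scene [(array([337.6, 204.4]), 40.0, array([0.6262, 0.076 , 0.114 ])), (array([288.8, 190.9]), 34.0, array([ 0.6179, -0.0396,  0.114 ])), (array([265.2, 184.4]), 36.5, array([ 0.6138, -0.0975,  0.114 ]))]
rack x -0.08297858642893122
```

```bash

python3 -m crank '0 0.01 0 0 -1;0 0 0 0 -1;0 0 0 0 -1;0 0 0 0 -1;0 0 0 0 -1' | sed -n '2p;4p'
python3 -m crank '0 0.003 0 0 -1;0 0 0 0 -1;0 0 0 0 -1'| sed -n '2p;4p'
python3 -m crank '0 -0.02 0 0 -1;0 -0.1 0 0 -1;0 -0.1 0 0 -1;0 0 -0.2 0 -1;0 0 -0.2 0 -1;0 0 -0.2 0 -1;0 0 0 0 -1;0 0 0 0 -1' | head -4
python3 - <<'E'
from vis import *
for n in ("scene","top"):
    c=cams.camera(n); print(n,[(np.round(p,1),a,cast(c,[p],.114)[0].round(4)) for p,a in sticks(c) if 160<p[0]<480 and p[1]>170])
c=cams.camera("top"); cv2.imwrite("pics/h1.png",np.vstack([cv2.resize(c["img"][165:245,280:390],(550,400),interpolation=cv2.INTER_CUBIC)]))
E
```

```text
ee_pos: [0.5337, -0.005, 0.047]
ft_force: [-8.9, 2.0, 6.1]
ee_pos: [0.534, -0.005, 0.047]
ft_force: [-10.5, 1.0, 6.8]
time: 41.5
ee_pos: [0.4928, -0.0023, 0.168]
eef_rot: [0.733, 0.68, 0.001, 0.001]
ft_force: [0.4, -0.0, -0.1]
scene [(array([337.4, 204.5]), 36.0, array([0.6265, 0.0756, 0.114 ])), (array([288.9, 190.8]), 35.0, array([ 0.6178, -0.0394,  0.114 ])), (array([265.6, 184.3]), 33.5, array([ 0.6133, -0.0968,  0.114 ]))]
top [(array([476.7, 291.1]), 11.5, array([ 0.3676, -0.3655,  0.114 ])), (array([476.5, 265.8]), 11.0, array([ 0.4295, -0.3647,  0.114 ])), (array([370., 191.]), 28.0, array([ 0.6091, -0.0972,  0.114 ])), (array([347.6, 188.8]), 27.0, array([ 0.6133, -0.0407,  0.114 ])), (array([302.2, 184.6]), 27.0, array([0.6211, 0.0744, 0.114 ]))]
```

```bash
cat > caps.py <<'E'
from vis import *
def caps():
    for n in ("scene","top"):
        c=cams.camera(n); g=c["img"].max(2)
        for k in blobs(g<55,60,330):
            a,b=subpix(c,0,.06,.0175,k); m=(a+b)/2
            if .38<m[0]<.75 and abs(m[1])<.45 and np.linalg.norm(a-b)<.022: print(n,k.reshape(-1,2).mean(0).round(),cv2.contourArea(k),m.round(4),"spread",(a-b).round(4))
E
python3 - <<'E'
from caps import *
caps()
from nav import *
nav(.653,-.2595,.21)
E
```

```text
scene [409. 214.] 257.0 [0.5524 0.238 ] spread [ 0.0078 -0.0006]
scene [464. 191.] 250.5 [0.448  0.3644] spread [ 0.0076 -0.0018]
scene [413. 177.] 235.0 [0.4361 0.2327] spread [ 0.0093 -0.0006]
scene [202. 140.] 195.5 [ 0.4508 -0.3461] spread [0.0085 0.0061]
top [457. 254.] 162.5 [ 0.4503 -0.3449] spread [0.0014 0.006 ]
top [245. 254.] 123.0 [0.4349 0.2324] spread [ 0.0027 -0.0066]
top [197. 248.] 142.0 [0.4473 0.3642] spread [ 0.0019 -0.0082]
top [244. 211.] 112.0 [0.5511 0.2387] spread [-0.0009 -0.0095]
top [427. 179.] 129.0 [ 0.6532 -0.2602] spread [-0.0043  0.0092]
total [-1.224  0.9   -0.071] n 7 row [-0.1749  0.1286 -0.0101] yaw units -0.0005
```

View pics/h1.png

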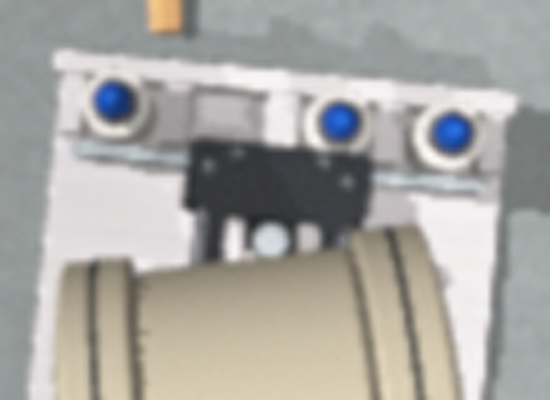

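The picture shows all three sticks against the wall and the bar touching them. Both views agree on the caps to within 1 mm. First cap: (0.653, -0.260).

```bash
python3 -m crank '-0.174 0.128 -0.01 0 1;-0.174 0.128 -0.01 0 1;-0.174 0.128 -0.01 0 1;-0.174 0.128 -0.01 0 1;-0.174 0.128 -0.01 0 1;-0.174 0.128 -0.01 0 1;-0.18 0.132 -0.01 0 1;0 0 0 0 1;0 0 0 0 1;0 0 0 0 1' | head -2
python3 - <<'E'
from nav import *
p=nav(.6532,-.2602,.022); p=nav(.6532,-.2602,.21,cur=p); p=nav(.6102,-.0971,.21,cur=p)
E
```

```text
time: 42.75
ee_pos: [0.6534, -0.258, 0.1808]
total [-0.012  0.001  0.944] n 5 row [-0.0024  0.0002  0.1888] yaw units 0.0004
total [ 0.001 -0.001 -0.94 ] n 5 row [ 2.00e-04 -1.00e-04 -1.88e-01] yaw units 0.0004
total [ 0.798 -0.273  0.001] n 4 row [ 0.1995 -0.0683  0.0002] yaw units 0.0004
```

```bash
python3 -m crank '-0.01 0 0.2 0 1;0 0 0.2 0 1;0 0 0.2 0 1;0 0 0.2 0 1;0 0 0.12 0 1;0 0 0.024 0 1;0 0 0 0 1;0 0 0 0 -1;0 0 0 0 -1;0 0 0 0 -1' 10 | sed -n '2p;4,6p'
python3 -m crank '0 0 0 0 -1;0 0 0 0 -1;0 0 0 0 -1;0 0 0 0 -1;0 0 0 0 -1'
python3 - <<'E'
from nav import *
nav(.6532,-.2602,.022)
E
```

```text
ee_pos: [0.6541, -0.2617, -0.0059]
ft_force: [0.2, 0.6, 0.3]
width: 0.0706
grip_force: 0.0
time: 44.25
ee_pos: [0.6533, -0.2615, -0.0075]
eef_rot: [0.733, 0.681, -0.0, -0.0]
ft_force: [-1.0, 0.2, -1.2]
width: 0.034
grip_force: 10.0
total [ 0.006 -0.001  0.003] n 1 row [ 0.0062 -0.001   0.0026] yaw units -0.0006
```

```bash
python3 -m crank '0 0 -0.14 0 -1;0 0 -0.2 0 -1;0 0 -0.2 0 -1;0 0 -0.2 0 -1;0 0 -0.2 0 -1;0.18 -0.06 0 0 -1;0.2 -0.07 0 0 -1;0.2 -0.07 0 0 -1;0.2 -0.07 0 0 -1;0.02 -0.003 0 0 -1' | head -2
python3 -m crank '0 0 0 0 -1;0 0 0 0 -1;0 0 0 0 -1'
python3 - <<'E'
from nav import *
nav(.6102,-.0975,.112)
E
```

```text
time: 45.25
ee_pos: [0.6099, -0.0908, 0.1814]
time: 45.55
ee_pos: [0.6107, -0.0997, 0.1802]
eef_rot: [0.734, 0.68, -0.0, 0.0]
ft_force: [0.5, -0.4, 0.5]
width: 0.0334
grip_force: 10.0
total [ 0.011 -0.003  0.491] n 3 row [ 0.0037 -0.0011  0.1637] yaw units -0.002
```

```bash
python3 -m crank '0 0 0.12 0 -1;0 0 0 0 -1;0 0 0 0 -1;0 0 0 0 -1' | sed -n 2p
python3 - <<'E'
from nav import *
nav(.6102,-.0975,.112)
E
```

```text
ee_pos: [0.6111, -0.0983, 0.1575]
total [ 0.004 -0.005  0.377] n 2 row [ 0.0019 -0.0026  0.1886] yaw units -0.0009
```

```bash
python3 -m crank '0.004 -0.005 0.1 0 -1;0 0 0.08 0 -1;0 0 0.04 0 -1;0 0 0.02 0 -1;0 0 0.02 0 -1;0 0 0 0 -1' | sed -n '2p;4,6p'
python3 -m crank '0 0 0.02 0 -1;0 0 0.02 0 -1;0 0 0.015 0 -1;0 0 0 0 -1' | sed -n '2p;4,6p'
python3 -m crank '0 0 0.015 0 -1;0 0 0.01 0 -1;0 0 0 0 -1' | sed -n '2p;4,6p'
```

```text
ee_pos: [0.6098, -0.097, 0.1045]
ft_force: [-0.6, 0.9, -0.1]
width: 0.0339
grip_force: 10.0
ee_pos: [0.6097, -0.0974, 0.0933]
ft_force: [0.4, -0.7, 0.4]
width: 0.0342
grip_force: 10.0
ee_pos: [0.6097, -0.0971, 0.0883]
ft_force: [0.8, -2.0, -0.7]
width: 0.0339
grip_force: 10.0
```

```bash
python3 -m crank '0 0 0.01 0 -1;0 0 0.01 0 -1;0 0 0 0 -1' | sed -n '2p;4p'
python3 -m crank '0 0 0.007 0 -1;0 0 0 0 -1' | sed -n '2p;4p'
python3 -m crank '0 0 0.006 0 -1;0 0 0 0 -1' | sed -n '2p;4p'
```

```text
ee_pos: [0.6097, -0.0971, 0.0843]
ft_force: [1.4, -1.7, -0.4]
ee_pos: [0.6097, -0.0971, 0.083]
ft_force: [0.9, -1.5, -0.9]
ee_pos: [0.61, -0.0971, 0.0824]
ft_force: [0.5, -1.2, 3.3]
```

```bash
python3 -m crank '0 0 0.005 0 -1;0 0 0 0 -1' | sed -n '2p;4p'
python3 -m crank '0 0 0.003 0 -1;0 0 0 0 -1' | sed -n '2p;4p'
```

```text
ee_pos: [0.6104, -0.097, 0.0821]
ft_force: [-1.5, -1.5, 9.3]
ee_pos: [0.6105, -0.097, 0.082]
ft_force: [-1.4, -1.3, 13.2]
```

```bash
python3 -m crank '0 0 -0.007 0 -1;0 0 0 0 0.8;0 0 0 0 0.8;0 0 0 0 0.8;0 0 0 0 0.8;0 0 0 0 0.8;0 0 -0.1 0 1;0 0 -0.2 0 1;0 0 -0.2 0 1;0 0 0 0 1' | sed -n '2p;4,5p'
python3 -m crank '0 0 0 0 1;0 0 0 0 1'|head -2
python3 - <<'E'
from caps import *
caps()
from nav import *
p=nav(.4505,-.3455,.21);p=nav(.4505,-.3455,.022,cur=p)
E
```

```text
ee_pos: [0.6126, -0.0968, 0.1878]
ft_force: [-0.1, 0.0, 0.0]
width: 0.0861
time: 49.55
ee_pos: [0.6091, -0.0971, 0.1806]
scene [409. 214.] 255.0 [0.5528 0.2382] spread [ 0.0086 -0.0007]
scene [464. 191.] 250.0 [0.448  0.3644] spread [ 0.0076 -0.0018]
scene [266. 182.] 181.0 [ 0.5477 -0.1278] spread [0.0076 0.0036]
scene [413. 177.] 233.0 [0.4361 0.2325] spread [ 0.0093 -0.0006]
top [474. 258.] 228.0 [ 0.4411 -0.3891] spread [-0.0016 -0.0071]
top [245. 254.] 125.0 [0.4349 0.2324] spread [ 0.0027 -0.0066]
top [197. 248.] 145.5 [0.4473 0.3642] spread [ 0.0019 -0.0082]
top [244. 211.] 115.0 [0.5512 0.2389] spread [-0.0008 -0.0091]
top [334. 204.] 212.0 [ 0.5764 -0.0088] spread [-0.0067  0.0016]
top [366. 198.] 60.0 [ 0.5966 -0.094 ] spread [-0.0064  0.0096]
total [-1.297 -0.699  0.003] n 7 row [-0.1854 -0.0998  0.0004] yaw units -0.0005
total [-0.     0.002  0.94 ] n 5 row [-0.      0.0004  0.188 ] yaw units -0.0005
```

Cap 1 is home. The right-hand cap B looks knocked aside or hidden, so I use the left-hand caps, which both views still agree on: (0.552, 0.2386) next.

```bash
python3 - <<'E'
from nav import *
p=nav(.552,.2386,.21);p=nav(.552,.2386,.022,cur=p);p[2]=.21;p=nav(.6142,-.0398,.21,cur=p)
E
```

```text
total [ 1.653 -0.408  0.003] n 8 row [ 0.2066 -0.051   0.0003] yaw units -0.0005
total [-0.     0.002  0.94 ] n 5 row [-0.      0.0004  0.188 ] yaw units -0.0005
total [-1.365e+00  4.130e-01 -1.000e-03] n 7 row [-0.195   0.059  -0.0002] yaw units -0.0005
```

```bash
python3 -m crank '0.2 -0.051 0 0 1;0.2 -0.051 0 0 1;0.2 -0.051 0 0 1;0.2 -0.051 0 0 1;0.2 -0.051 0 0 1;0.2 -0.051 0 0 1;0.2 -0.051 0 0 1;0.2 -0.051 0 0 1;0.053 0 0 0 1;0 0 0 0 1' | head -2
python3 -m crank '0 0 0 0 1;0 0 0 0 1;0 0 0 0 1;0 0 0 0 1'|head -2
python3 - <<'E'
from nav import *
p=nav(.552,.2386,.022)
E
```

```text
time: 50.65
ee_pos: [0.5517, 0.2408, 0.1809]
time: 51.05
ee_pos: [0.5531, 0.2377, 0.1817]
total [ 0.005 -0.006  0.949] n 5 row [ 0.0009 -0.0012  0.1897] yaw units -0.0015
```

```bash
python3 -m crank '0.002 -0.003 0.2 0 1;0 0 0.2 0 1;0 0 0.2 0 1;0 0 0.2 0 1;0 0 0.12 0 1;0 0 0.027 0 1;0 0 0 0 1;0 0 0 0 -1;0 0 0 0 -1;0 0 0 0 -1' 10 | sed -n '2p;4,6p'
python3 -m crank '0 0 0 0 -1;0 0 0 0 -1;0 0 0 0 -1;0 0 0 0 -1;0 0 0 0 -1'
python3 -m crank '0 0 -0.14 0 -1;0 0 -0.2 0 -1;0 0 -0.2 0 -1;0 0 -0.2 0 -1;0 0 -0.2 0 -1;-0.18 0.055 0 0 -1;-0.2 0.06 0 0 -1;-0.2 0.06 0 0 -1;-0.2 0.06 0 0 -1;-0.2 0.06 0 0 -1' | head -2
python3 -m crank '-0.2 0.06 0 0 -1;-0.18 0.055 0 0 -1;0 0 0.08 0 -1;0 0 0 0 -1;0 0 0 0 -1;0 0 0 0 -1;0 0 0 0 -1' | head -5
python3 - <<'E'
from nav import *
nav(.6142,-.04,.112)
E
```

```text
ee_pos: [0.553, 0.2394, -0.0064]
ft_force: [0.9, 1.2, -0.1]
width: 0.0705
grip_force: 0.0
time: 52.55
ee_pos: [0.5522, 0.2392, -0.0077]
eef_rot: [0.733, 0.681, 0.0, 0.0]
ft_force: [-0.1, -0.4, 1.0]
width: 0.0346
grip_force: 10.0
time: 53.55
ee_pos: [0.5966, 0.0376, 0.1804]
time: 54.25
ee_pos: [0.6141, -0.0369, 0.1651]
eef_rot: [0.732, 0.681, 0.0, 0.0]
ft_force: [0.3, -0.4, -0.3]
width: 0.0345
total [-0.015  0.001  0.415] n 2 row [-0.0077  0.0006  0.2077] yaw units 0.0006
```

```bash
python3 -m crank '-0.011 0 0.1 0 -1;0 0 0.1 0 -1;0 0 0.06 0 -1;0 0 0.02 0 -1;0 0 0.02 0 -1;0 0 0 0 -1;0 0 0 0 -1' | sed -n '2p;4,6p'
python3 -m crank '0 0 0.02 0 -1;0 0 0.02 0 -1;0 0 0.015 0 -1;0 0 0 0 -1' | sed -n '2p;4,6p'
python3 -m crank '0 0 0.015 0 -1;0 0 0.01 0 -1;0 0 0 0 -1' | sed -n '2p;4,6p'
```

```text
ee_pos: [0.6142, -0.0403, 0.1051]
ft_force: [-0.3, -0.7, -0.3]
width: 0.0346
grip_force: 10.0
ee_pos: [0.6136, -0.0404, 0.0929]
ft_force: [0.4, -0.2, 0.2]
width: 0.0343
grip_force: 10.0
ee_pos: [0.6139, -0.0404, 0.0882]
ft_force: [0.8, 0.0, -1.1]
width: 0.0348
grip_force: 10.0
```

```bash
python3 -m crank '0 0 0.01 0 -1;0 0 0.01 0 -1;0 0 0 0 -1' | sed -n '2p;4p'
python3 -m crank '0 0 0.007 0 -1;0 0 0 0 -1' | sed -n '2p;4p'
python3 -m crank '0 0 0.006 0 -1;0 0 0 0 -1' | sed -n '2p;4p'
```

```text
ee_pos: [0.6138, -0.0404, 0.0841]
ft_force: [2.2, 0.1, -1.4]
ee_pos: [0.6138, -0.0404, 0.0829]
ft_force: [1.8, -0.1, -0.2]
ee_pos: [0.6141, -0.0403, 0.0823]
ft_force: [1.4, -0.2, 3.5]
```

Contact at the home height. Press to about 10 N, release, and go for the cap at (0.4355, 0.2325).

```bash
python3 -m crank '0 0 0.005 0 -1;0 0 0 0 -1' | sed -n '2p;4p'
python3 -m crank '0 0 0.002 0 -1;0 0 -0.006 0 -1;0 0 0 0 0.8;0 0 0 0 0.8;0 0 0 0 0.8;0 0 0 0 0.8;0 0 0 0 0.8;0 0 -0.1 0 1;0 0 -0.2 0 1;0 0 -0.2 0 1' | sed -n '2p;4,5p'
python3 -m crank '0 0 0 0 1;0 0 0 0 1;0 0 0 0 1'|head -2
python3 - <<'E'
from caps import *
caps()
from nav import *
p=nav(.4355,.2325,.21);p=nav(.4355,.2325,.022,cur=p);p[2]=.21;p=nav(.6222,.0748,.21,cur=p)
E
```

```text
ee_pos: [0.6143, -0.0404, 0.0821]
ft_force: [-1.0, -0.2, 10.8]
ee_pos: [0.6131, -0.0403, 0.1822]
ft_force: [1.0, 0.3, -0.2]
width: 0.0851
time: 57.85
ee_pos: [0.6131, -0.0405, 0.1804]
scene [464. 191.] 248.0 [0.448  0.3644] spread [ 0.0076 -0.0018]
scene [289. 188.] 193.5 [ 0.5513 -0.065 ] spread [0.0047 0.0018]
scene [413. 177.] 232.0 [0.4361 0.2324] spread [ 0.0093 -0.0006]
top [474. 258.] 228.0 [ 0.4411 -0.3891] spread [-0.0016 -0.0071]
top [245. 254.] 126.0 [0.4349 0.2324] spread [ 0.0027 -0.0066]
top [197. 248.] 145.5 [0.4473 0.3642] spread [ 0.0019 -0.0082]
top [325. 205.] 81.0 [0.572  0.0161] spread [0.0075 0.0021]
total [ 1.296 -0.986  0.003] n 7 row [ 0.1851 -0.1408  0.0004] yaw units -0.0006
total [0.    0.002 0.94 ] n 4 row [0.     0.0005 0.235 ] yaw units -0.0006
total [-0.717  0.989 -0.002] n 6 row [-0.1196  0.1649 -0.0004] yaw units -0.0006
```

```bash
python3 -m crank '0.185 -0.141 0 0 1;0.185 -0.141 0 0 1;0.185 -0.141 0 0 1;0.185 -0.141 0 0 1;0.185 -0.141 0 0 1;0.185 -0.141 0 0 1;0.186 -0.14 0 0 1;0 0 0 0 1;0 0 0 0 1;0 0 0 0 1' | head -2
python3 -m crank '0 0 0 0 1;0 0 0 0 1'|head -2
python3 - <<'E'
from nav import *
p=nav(.4355,.2325,.022)
E
```

```text
time: 58.95
ee_pos: [0.4367, 0.2314, 0.181]
time: 59.15
ee_pos: [0.4367, 0.2317, 0.1813]
total [ 0.003 -0.006  0.946] n 5 row [ 0.0007 -0.0012  0.1893] yaw units -0.0018
```

```bash
python3 -m crank '0.002 -0.003 0.2 0 1;0 0 0.2 0 1;0 0 0.2 0 1;0 0 0.2 0 1;0 0 0.12 0 1;0 0 0.025 0 1;0 0 0 0 1;0 0 0 0 -1;0 0 0 0 -1;0 0 0 0 -1' 10 | sed -n '2p;4,6p'
python3 -m crank '0 0 0 0 -1;0 0 0 0 -1;0 0 0 0 -1;0 0 0 0 -1;0 0 0 0 -1'
python3 -m crank '0 0 -0.14 0 -1;0 0 -0.2 0 -1;0 0 -0.2 0 -1;0 0 -0.2 0 -1;0 0 -0.2 0 -1;-0.11 0.15 0 0 -1;-0.12 0.166 0 0 -1;-0.12 0.166 0 0 -1;-0.12 0.166 0 0 -1;-0.12 0.166 0 0 -1' | head -2
python3 -m crank '-0.12 0.166 0 0 -1;0 0 0.08 0 -1;0 0 0 0 -1;0 0 0 0 -1;0 0 0 0 -1;0 0 0 0 -1' | head -5
python3 - <<'E'
from nav import *
nav(.6222,.0748,.112)
E
```

```text
ee_pos: [0.4365, 0.2333, -0.0064]
ft_force: [0.6, 0.8, 0.7]
width: 0.071
grip_force: 0.0
time: 60.65
ee_pos: [0.4356, 0.2331, -0.0075]
eef_rot: [0.733, 0.681, -0.0, 0.0]
ft_force: [0.0, -0.7, 0.1]
width: 0.0347
grip_force: 10.0
time: 61.65
ee_pos: [0.5903, 0.1021, 0.1803]
time: 62.25
ee_pos: [0.6205, 0.0779, 0.1655]
eef_rot: [0.732, 0.681, 0.0, 0.0]
ft_force: [-0.2, -0.2, 0.4]
width: 0.0344
total [-0.015  0.009  0.418] n 2 row [-0.0075  0.0047  0.2088] yaw units 0.0003
```

```bash
python3 -m crank '-0.01 0.008 0.1 0 -1;0 0 0.1 0 -1;0 0 0.06 0 -1;0 0 0.02 0 -1;0 0 0.02 0 -1;0 0 0 0 -1;0 0 0 0 -1' | sed -n '2p;4,6p'
python3 -m crank '0 0 0.02 0 -1;0 0 0.02 0 -1;0 0 0.015 0 -1;0 0 0 0 -1' | sed -n '2p;4,6p'
python3 -m crank '0 0 0.015 0 -1;0 0 0.01 0 -1;0 0 0 0 -1' | sed -n '2p;4,6p'
python3 -m crank '0 0 0.01 0 -1;0 0 0.01 0 -1;0 0 0 0 -1' | sed -n '2p;4p'
```

```text
ee_pos: [0.6225, 0.0751, 0.1053]
ft_force: [-0.6, 0.5, 0.0]
width: 0.0346
grip_force: 10.0
ee_pos: [0.6218, 0.0749, 0.093]
ft_force: [-0.1, -0.5, 0.2]
width: 0.0348
grip_force: 10.0
ee_pos: [0.6221, 0.0749, 0.0883]
ft_force: [0.6, -0.3, -1.0]
width: 0.0346
grip_force: 10.0
ee_pos: [0.622, 0.0749, 0.0843]
ft_force: [1.3, 0.2, -0.2]
```

```bash
python3 -m crank '0 0 0.007 0 -1;0 0 0 0 -1' | sed -n '2p;4p'
python3 -m crank '0 0 0.007 0 -1;0 0 0 0 -1' | sed -n '2p;4p'
python3 -m crank '0 0 0.004 0 -1;0 0 0 0 -1' | sed -n '2p;4p'
```

```text
ee_pos: [0.6221, 0.0749, 0.083]
ft_force: [1.7, 0.6, -0.2]
ee_pos: [0.6224, 0.075, 0.0825]
ft_force: [-0.4, -0.2, 5.0]
ee_pos: [0.6225, 0.0751, 0.0824]
ft_force: [-3.0, -1.0, 11.0]
```

Home. Release, move away (up and toward the empty left side), and check.

```bash
python3 -m crank '0 0 -0.006 0 -1;0 0 0 0 0.8;0 0 0 0 0.8;0 0 0 0 0.8;0 0 0 0 0.8;0 0 0 0 0.8;0 0 -0.1 0 1;0 0 -0.2 0 1;0 0 -0.2 0 1;0 0 0 0 1' | sed -n '2p;4,5p'
python3 -m crank '0.2 -0.1 0 0 1;0.2 -0.1 0 0 1;0.2 -0.1 0 0 1;0.2 -0.1 0 0 1;0.2 -0.1 0 0 1;0.2 -0.1 0 0 1;0 0 0 0 1;0 0 0 0 1;0 0 0 0 1;0 0 0 0 1'
python3 - <<'E'
from nav import *
C={n:cams.camera(n) for n in("scene","top")}
for n,c in C.items():
    g=c["img"].max(2); w=[rk(.002,y) for y in(.087,-.029,-.087)]
    for k in blobs(g<60,60,400):
        a,b=subpix(c,.09,.15,.0175,k); m=(a+b)/2
        if min(np.linalg.norm(m-q) for q in w)<.015: print(n,m.round(4),"spread",np.linalg.norm(a-b).round(4))
print("want",np.round(w,4))
a=cv2.resize(C["scene"]["img"][135:250,235:385],(780,598),interpolation=cv2.INTER_CUBIC); cv2.imwrite("pics/end.png",a)
E
```

```text
ee_pos: [0.6246, 0.076, 0.1881]
ft_force: [1.5, 0.0, -0.8]
width: 0.0861
time: 66.55
ee_pos: [0.521, 0.3216, 0.1819]
eef_rot: [0.734, 0.68, -0.0, 0.0]
ft_force: [0.2, -0.0, 0.0]
width: 0.0872
grip_force: 0.0
scene [0.6233 0.0747] spread 0.0093
scene [ 0.6108 -0.0984] spread 0.0095
top [ 0.6087 -0.097 ] spread 0.0083
top [ 0.6136 -0.0401] spread 0.0077
top [0.6205 0.0743] spread 0.0077
want [[ 0.6229  0.0752]
 [ 0.6145 -0.0405]
 [ 0.6102 -0.0983]]
```

View pics/end.png

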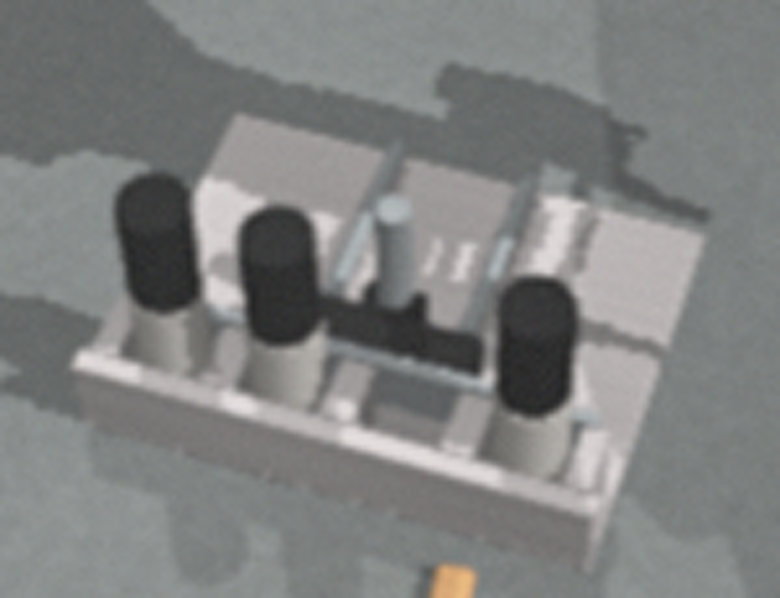

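The three caps are fully seated, at (157,240), (280,275) and (538,345). The sticks are upright against the wall, the bar presses on them, and the arm is clear.

```bash
python3 -c "
from bench import workorder
print(workorder.close_job())"
```

```text
the job is handed in; nothing more can be done
None
```

The job is handed in: all three sticks stand in the rack, clamped with the spring bar pushed in about 5 mm (estimated from push force and travel), and each has a cap pressed home at no more than about 13 N; the hand-in returned no verdict.

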